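# Clamp the lidded jar in the engraving fixture

## Task

Take the one jar with a wooden lid out of the foam tray, set it gently upright, fully down in the round nest of the engraving fixture, and let go. Then push the toggle clamp's raised handle down past its centre until it snaps home and holds the jar; do not lean hard on the handle once it is home, and leave the open jars and the other things on the bench where they are.

Things in the scene. Friction and masses are not known exactly. Their poses are not given: they have to be found in the camera images.
- jar_centre (a point): Centre, half-way up, of the only lidded jar: clear glass, 58 mm diameter, 64 mm tall in all; the top 14 mm is a flat wooden lid, also 58 mm across (grip it there). 0.11 to 0.22 kg. z is up; its yaw means nothing. It starts in one of the tray's pockets, its lid top 40 mm above the foam; four open jars without lid (58 mm across, 50 mm tall) stand in other pockets.
- jar_foot (a point): Middle of the underside of the lidded jar (32 mm below its centre).
- jar: The lidded jar itself, glass and lid together; its origin is the jar_foot point.
- tray: White moulded foam tray, fixed, 190 x 278 x 50 mm, origin at the centre of its underside; six square 64 mm pockets, 24 mm deep, two along its x (at -44 and +44 mm) by three along its y (-88, 0, +88 mm).
- fixture: Fixed aluminium engraving fixture: plate 236 x 92 x 20 mm (x -96 to +140 mm) with a steel toggle hold-down clamp on a riser. Origin on the bench under the clamp; z up; x points from the clamp to the nest, the handle lies on the -x side. The open clamp's arm stands up beside the nest, 50 mm or more from the nest's axis, up to 190 mm above the bench.
- nest_floor (a point): Centre of the floor of the round nest in the fixture's plate, at fixture x 95, y 0, z 10 mm: 62 mm bore, 10 mm deep, with a 3 mm lead-in chamfer. A seated jar has its foot here and its lid top 64 mm above.
- handle_pivot (a point): Axis of the handle, at fixture x -57, y 0, z 110 mm; it swings in the fixture's x-z plane. The handle is a bar 16 mm wide and thick, ending 150 mm from here, with a black sleeve over its outer 100 mm. Pressed down at a level distance of 100 mm from here, its resistance rises from the last 25 mm of finger travel before the centre to about 9 N; at half that distance, double.
- clamp_handle (a joint): Angle of the clamp's handle, rad: 0 open, pointing up and to fixture -x, 0.885 rad (51 degrees) above level; grows as it is pushed down; dead centre 0.835; metal stop, handle level, 0.885. Friction holds it open; once started it sinks nearly by its own weight till the pad meets the jar, pushes back, goes slack past the centre and snaps to its stop. More than 28 N on the handle damages it.
- clamp_pad: Sprung black rubber pad, 19 mm across, at the end of the clamp's arm, which swings down onto the middle of the jar's lid as the handle is pushed; clamped, it presses with 10 to 20 N. Origin on the arm's axis, 27 mm above the pad's face.
- handle_bend (a point): Where the handle has been bent by use, on its centre line 25 mm out from the pivot (this point moves with the handle). From here outward the bar may point up to 0.25 rad above or below the straight line, differently each time. Neither this point nor the joint's value shows it, so the height at which the sleeve is met and comes home must be felt or seen.
- open_jar0: An open glass jar without lid in a pocket of the tray, 58 mm across, 50 mm tall, origin at the middle of its underside; to be left alone.
- open_jar1: An open glass jar without lid in a pocket of the tray, 58 mm across, 50 mm tall, origin at the middle of its underside; to be left alone.
- open_jar2: An open glass jar without lid in a pocket of the tray, 58 mm across, 50 mm tall, origin at the middle of its underside; to be left alone.
- open_jar3: An open glass jar without lid in a pocket of the tray, 58 mm across, 50 mm tall, origin at the middle of its underside; to be left alone.
Mind the look-alikes: they are no part of the job. Leave any blue or pink look-alike of the jar alone.

How it is judged:
By the outcome, as a careful person would: the job done as asked, in the order asked, and still so for the second after the job is handed in, with the robot touching nothing.
It also fails if it takes over 61 s, if anything falls off the work surface, if the arm or the gripper's body presses on something with over 40 N, if the wrist force passes 120 N, or if a joint passes its speed limit or range.

## Robot

A 7-joint arm with a two-finger parallel gripper is mounted at the origin on the work surface. World frame = base frame: x ahead of the robot, y to its left, z up, the work surface at z = 0. Lengths are in m, angles in rad, forces in N, time in s.
With the tool pointing down it reaches from about 0.4 to 0.9 m from the base axis. Payload 5.5 kg.
Tool frame: the origin (TCP) lies on the mounting face of the last link; the fingertips stand 178 mm ahead of it and the grasp point (between the pads) lies 159 mm ahead of it; z points along the fingers, y is the direction in which the jaws open and shut (so a half turn about z gives the same grasp; the last joint's range is limited). The gripper opens to 92 mm and grips with 3 to 60 N. Pads are 19 mm wide; open, the fingers measure 130 mm over their backs; the gripper's body (75 mm by 190 mm) begins 47 mm behind the grasp point.
Start: joints at [-0.947, 0.501, -0.427, 1.55, 0.221, 1.138, -0.21], TCP at [0.229, 0.608, 0.405] pointing down, gripper open.
Joint ranges: [-2.88, 2.88], [-0.31, 2.03], [-1.54, 1.56], [0.2, 2.42], [-1.41, 4.55], [0.19, 2.02], [-2.57, 2.57]. Speed limits (rad/s): [2.57, 2.57, 3.14, 3.14, 3.14, 3.14, 3.14].

## Interface

Orientations are given as a unit quaternion [x, y, z, w].
In Python, from plant import * gives the robot as it stands.
- The arm moves only by the tool servo_tool, never from a script. Its argument "rows" is a list of rows, each an object with "linear": the shift along the tool's x, y, z each as a share of 0.4 m, from -1 to 1, a list of three; "rot": the turn, a rotation vector about the tool's x, y, z each as a share of 360 degrees, from -1 to 1, a list of three; "gripper": the gripper command: -1 is fully open, 1 is shut, values between are in proportion. In form: [{"linear": [x, y, z], "rot": [wx, wy, wz], "gripper": gripper}, ...]. A call has 1 to 10 rows; each row shifts and turns the pose as measured when the row begins, along the tool's axes as they then stand; what a row does not reach is not made up. A row lasts 1/12 s, in which the tool goes at most 41.7 mm and 7.16 degrees, less where a joint would pass 70% of its speed; a pose out of reach is approached as far as the arm can. A call with a number of a shift or a turn outside -1 to 1 is refused whole. A call with a gripper value outside its range is refused whole. The fingers move at their own pace and stop on an object; the grip force is fixed at half the most. Time passes only in rows, so rows that do not move let the fingers close. It gives the time, the measured TCP pose, the force and the opening at its end, in the units of the state.
- read_state(): the state, without advancing time (a new reading comes with each control period).
- capture(name): name is "scene" or "top" or "wrist"; returns a dict with "frame" (384x512x3 uint8, red, green, blue), "fx", "fy", "cx", "cy" (pixels), "R" (3x3) and "t" (3): a world point X has camera coordinates R X + t. Camera axes: x right, y down, z forward; pixel columns grow to the right and rows downward; lengths in m; the calibration is good to about 2 mm. The wrist camera is an equidistant fisheye: a pixel r from the principal point sees the ray r / f radians off the axis. A picture is of the moment at which its call begins. There is no depth.
- job_done(): hands the job in, once; it reports no verdict.
Trained networks look in a picture, given as the dict that the camera call returned (one of the last four; its "shot" number tells which), for a name from the list of things; names that differ only in an ending like _2 or _b are one class to them, and where a whole thing is asked for, a point or a joint stands for the part that bears it (a point fixed in the world has none). Each returns a list of dicts, best first, with "p" (0 to 1); they miss things now and then, are a little off and sometimes report something else, mostly with a low value. They report only what shows in the picture. A call takes as long as a camera call. They do not tell look-alikes from the thing itself.
- silhouettes(picture, label): "pixels" (384x512 bool, what is visible of it) and "location" ([row, column] in pixels, amid what is visible of it).
The state is a dict: "time_s": time; "joints": joint angles; "qvel": joint speeds; "joint_torque": joint torques, N m; "eef_pos": TCP position; "orientation": TCP orientation; "force": force on the tool from outside, world axes, zero at the start; "wrist_torque": the same for the moment, N m; "grip_width": finger opening in m.
Only numpy, scipy, OpenCV 4.12 (cv2) and the standard library are available. Lean on these libraries where they do the work, as an engineer would, in place of code of your own. Each camera call takes 0.05 s, during which the arm holds its last target.

## Working session

There is one attempt and no reset: what is moved stays moved. The work goes in short steps, Python scripts to look and compute and a tool call to move; the robot and the scene stay as the last step left them, time stands still between calls to the robot, and variables do not carry over. Pictures are saved under pics/ and viewed, and the job is handed in when it is done.

Besides the shell and the picture viewer there is one more tool, called after "Emit:" by a JSON object that holds its "op" and its "data", one argument or row to a line. servo_tool: Moves the arm, as the interface text tells. Shift numbers are shares of 0.4 m and turn numbers shares of 360 degrees, none past 1 either way. Its arguments: {"type":"object","properties":{"rows":{"type":"array","items":{"type":"object","properties":{"linear":{"type":"array","items":{"type":"number","minimum":-1,"maximum":1}},"rot":{"type":"array","items":{"type":"number","minimum":-1,"maximum":1}},"gripper":{"type":"number"}}}}},"required":["rows"]}

```bash
mkdir -p pics; ls
cat > h.py <<'E'
from plant import *
import numpy as np, cv2, json
def snap(name,fn):
    c=capture(name); cv2.imwrite('pics/'+fn+'.png',c['frame'][:,:,::-1]); return c
def st():
    s=read_state(); print({k:np.round(s[k],4).tolist() for k in ['time_s','eef_pos','orientation','force','grip_width','joints']}); return s
E
python3 - <<'E'
from h import *
s=st()
import pickle
d={}
for n in ['scene','top','wrist']:
    c=snap(n,n+'0'); d[n]=c; print(n,c['fx'],c['cx'],c['cy'],np.round(c['R'],3).tolist(),np.round(c['t'],3).tolist())
    for l in ['jar','fixture','tray','open_jar0','clamp_pad','clamp_handle']:
        try:
            for r in silhouettes(c,l)[:6]: print(l,round(r['p'],2),r['location'],r['pixels'].sum())
        except Exception as e: print(l,e)
pickle.dump(d,open('d0.pkl','wb'))
E
```

```text
pics
{'time_s': 0.0, 'eef_pos': [0.2294, 0.6078, 0.4037], 'orientation': [0.1794, 0.9838, -0.0009, -0.0002], 'force': [0.0571, 0.0186, -0.3319], 'grip_width': 0.0915, 'joints': [-0.9468, 0.5019, -0.4268, 1.5514, 0.2208, 1.1383, -0.2103]}
scene 455.94966932608 253.06807097642303 184.70830650287263 [[-0.318, 0.948, -0.004], [0.738, 0.245, -0.629], [-0.595, -0.203, -0.777]] [0.061, -0.356, 1.744]
jar 0.85 [218.3, 338.2] 487
jar 0.7 [262.4, 361.0] 545
jar 0.61 [237.5, 377.6] 506
fixture 0.89 [178.1, 164.5] 2819
tray 0.92 [213.5, 316.3] 3768
open_jar0 0.83 [204.1, 279.4] 394
open_jar0 0.81 [179.6, 287.2] 378
open_jar0 0.77 [212.7, 305.7] 415
open_jar0 0.68 [190.1, 315.2] 372
open_jar0 0.41 [180.0, 164.2] 2637
clamp_pad 0.75 [188.7, 314.3] 353
clamp_pad 0.69 [146.4, 126.4] 336
clamp_handle 0.68 [179.9, 286.2] 350
clamp_handle 0.66 [147.8, 126.3] 334
top 372.055502406722 255.0222242280071 191.08725862543997 [[-0.019, -1.0, 0.015], [-0.989, 0.016, -0.147], [0.147, -0.017, -0.989]] [0.119, 0.576, 0.924]
jar 0.94 [171.7, 119.1] 543
jar 0.74 [206.4, 152.5] 566
jar 0.58 [149.1, 163.7] 538
jar 0.56 [204.1, 107.2] 570
fixture 0.97 [206.7, 355.2] 3430
tray 0.91 [227.8, 184.4] 5852
open_jar0 0.78 [236.6, 224.1] 416
open_jar0 0.7 [199.5, 224.7] 431
open_jar0 0.6 [243.6, 190.1] 485
clamp_pad 0.57 [199.4, 363.5] 58
clamp_pad 0.17 [187.1, 430.6] 425
clamp_handle 0.7 [188.2, 425.7] 423
clamp_handle 0.3 [205.7, 147.7] 531
wrist 297.3186396354542 253.47339220759193 192.97628955945103 [[0.352, 0.936, 0.0], [0.905, -0.341, 0.253], [0.237, -0.089, -0.967]] [-0.65, -0.033, 0.389]
```

View pics/scene0.png

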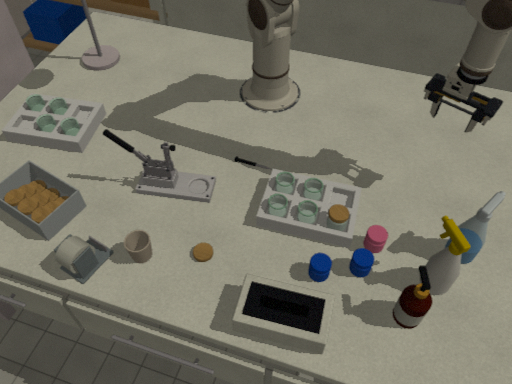

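View pics/top0.png

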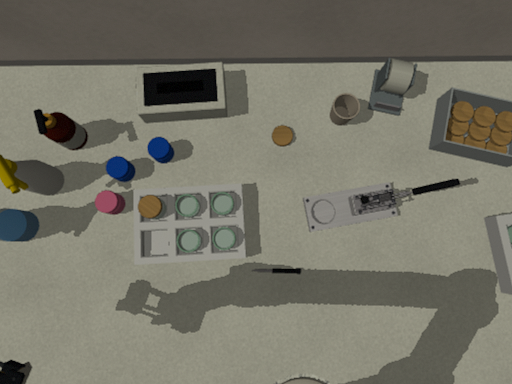

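View pics/wrist0.png

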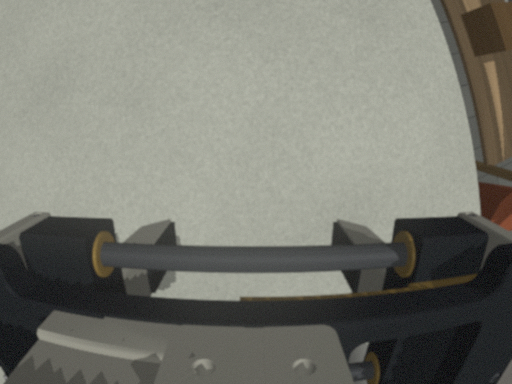

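The wooden-lidded jar is in the tray's corner at top (206,150) and scene (213,339). The nest is at top (211,324), and the handle points right in top, with its end near (182,460). Next I'll zoom in for precise positions.

Run:
```python
import pickle,cv2
d=pickle.load(open('d0.pkl','rb'))
a=d['top']['frame'][:,:,::-1]
cv2.imwrite('pics/t_fix.png',cv2.resize(a[165:245,295:485],None,fx=4.2,fy=4.2,interpolation=cv2.INTER_CUBIC))
cv2.imwrite('pics/t_tray.png',cv2.resize(a[180:270,125:255],None,fx=5,fy=5,interpolation=cv2.INTER_CUBIC))
a=d['scene']['frame'][:,:,::-1]
cv2.imwrite('pics/s_fix.png',cv2.resize(a[120:210,95:225],None,fx=6,fy=6,interpolation=cv2.INTER_CUBIC))
cv2.imwrite('pics/s_tray.png',cv2.resize(a[160:250,245:375],None,fx=6,fy=6,interpolation=cv2.INTER_CUBIC))
```

```text
(no output)
```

View pics/t_fix.png

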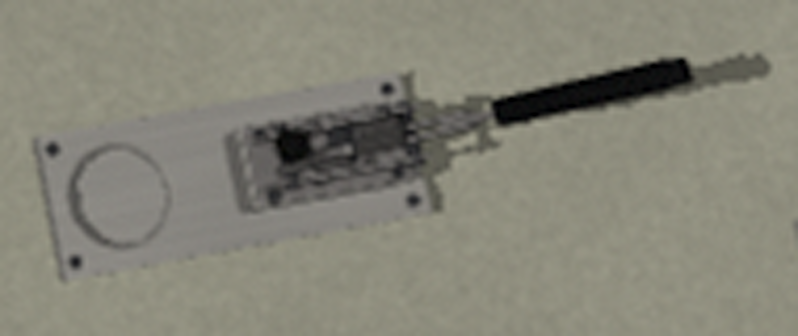

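View pics/t_tray.png

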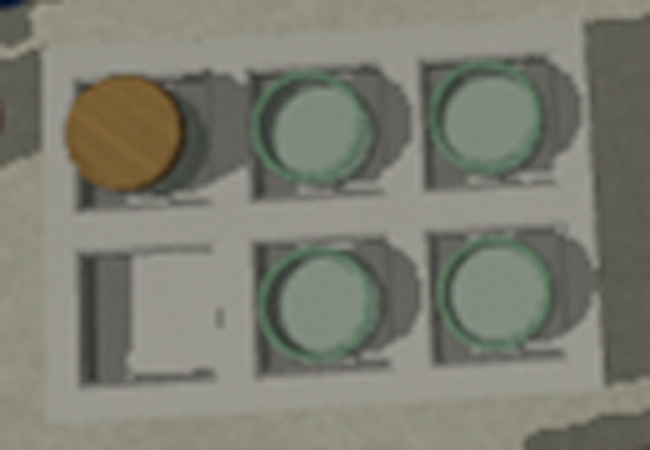

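View pics/s_fix.png

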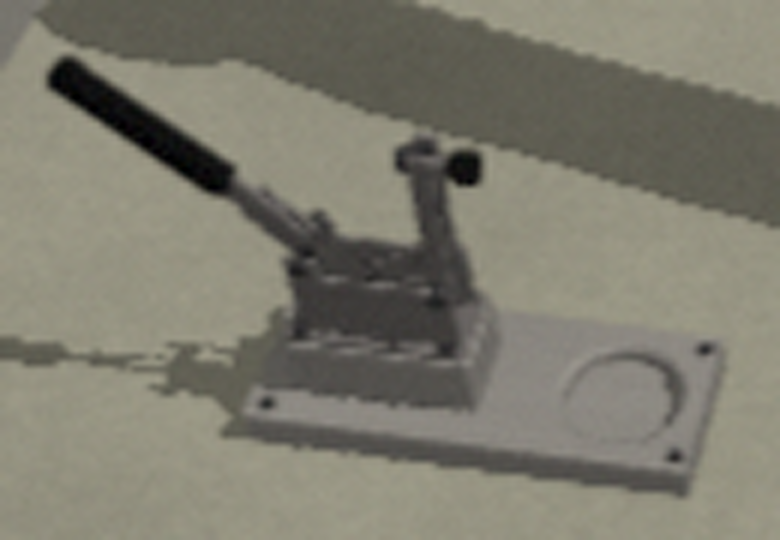

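View pics/s_tray.png

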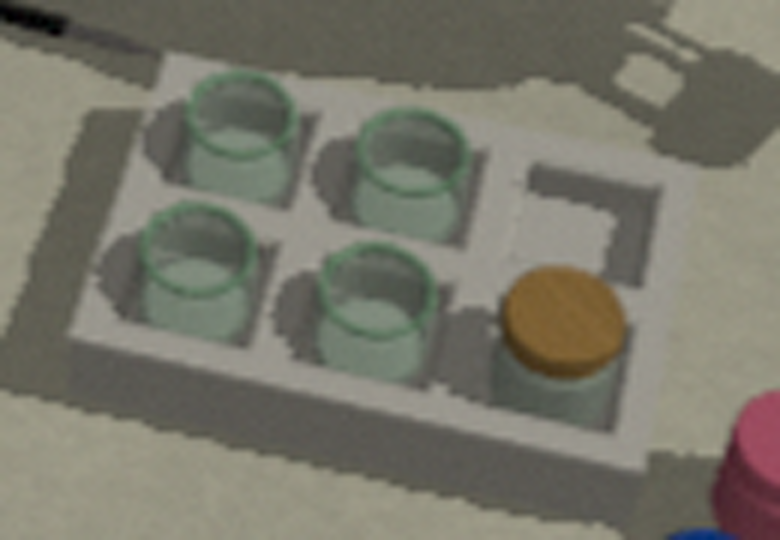

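```bash
cat > fit.py <<'E'
import pickle,cv2,numpy as np
from scipy.optimize import least_squares
d=pickle.load(open('d0.pkl','rb'))
def proj(c,X):
    p=np.asarray(c['R'])@X+np.asarray(c['t']); return np.array([c['fx']*p[0]/p[2]+c['cx'],c['fy']*p[1]/p[2]+c['cy']])
def unp(xy,s,off): return (np.array(xy)+.5)/s-.5+np.array(off)
def ray(c,px,z):
    v=np.array([(px[0]-c['cx'])/c['fx'],(px[1]-c['cy'])/c['fy'],1]);R=np.asarray(c['R']);C=-R.T@np.asarray(c['t']);v=R.T@v
    return C+v*(z-C[2])/v[2]
T=lambda xy:('top',unp(xy,4.2,(295,165)));T2=lambda xy:('top',unp(xy,5,(125,180)))
S=lambda xy:('scene',unp(xy,6,(95,120)));S2=lambda xy:('scene',unp(xy,6,(245,160)))
def fit(obs,x0):
    def f(p):
        r=[]
        for X,(n,u) in obs:
            c,s=np.cos(p[2]),np.sin(p[2]);W=np.array([p[0]+c*X[0]-s*X[1],p[1]+s*X[0]+c*X[1],X[2]])
            r+=list((proj(d[n],W)-u)*(1 if n=='top' else .8))
        return np.array(r)
    q=least_squares(f,x0); print(np.round(q.fun,1)); return q.x
if __name__=='__main__':
    F=[((.14,-.046,.02),T((36,138))),((.14,.046,.02),T((63,280))),((-.096,-.046,.02),T((408,73))),((-.096,.046,.02),T((440,210))),
     ((.14,.046,.02),S((722,342))),((.14,-.046,.02),S((690,473))),((-.096,-.046,.02),S((245,415))),((.095,0,.02),T((119,195))),((.095,0,.02),S((626,395)))]
    for nm in [None,'top','scene']:
        p=fit([o for o in F if nm in(None,o[1][0])],[.6,-.4,1.5]); c,s=np.cos(p[2]),np.sin(p[2])
        print(nm,'fixture',p,'nest',p[0]+c*.095,p[1]+s*.095)
    K=[((a,b,.05),u) for a,b,u in [(.095,.139,T2((43,48))),(.095,-.139,T2((583,20))),(-.095,-.139,T2((605,383))),(-.095,.139,T2((47,422))),
      (.095,-.139,S2((72,340))),(-.095,-.139,S2((162,53))),(.095,.139,S2((640,468))),(-.095,.139,S2((695,165)))]]
    for nm in [None,'top','scene']:
        p=fit([o for o in K if nm in(None,o[1][0])],[.6,.1,0]); print('tray',p)
        c,s=np.cos(p[2]),np.sin(p[2]); print('pocket',p[0]+c*.044-s*.088,p[1]+s*.044+c*.088)
    for n in ['top','scene']:
        f=d[n]['frame'];hsv=cv2.cvtColor(f,cv2.COLOR_RGB2HSV);m=((hsv[...,1]>120)&(hsv[...,0]>8)&(hsv[...,0]<25)).astype(np.uint8)
        k,l,stt,cen=cv2.connectedComponentsWithStats(m)
        for i in range(1,k):
            if stt[i,4]>60: print(n,stt[i],cen[i])
    print('lid top',ray(d['top'],T2((126,132))[1],.09),'scene',ray(d['scene'],S2((564,315))[1],.09))
    # pixel scale
E
python3 fit.py
```

```text
[ 0.3 -0.4  0.7  0.1 -2.  -0.2 -1.7  1.  -0.1 -0.7 -1.1 -0.  -0.8 -0.1
  0.6  0.1 -1.1 -0.3]
None fixture [ 0.5398977  -0.16531916  1.72915972] nest 0.5249159840695856 -0.0715079233272436
[ 0.7 -0.5  1.1 -0.  -1.6 -0.2 -1.3  0.9  1.  -0. ]
top fixture [ 0.54006704 -0.16648183  1.72867876] nest 0.5251304465597275 -0.07266339555176511
[ 0.7 -0.4 -0.3  0.3 -0.1  0.2 -0.3 -0.1]
scene fixture [ 0.54026126 -0.16180461  1.72900591] nest 0.5252939701956164 -0.06799106524066909
[-0.4 -0.1 -0.1 -1.1 -0.   0.9 -0.   0.4 -1.  -0.3  0.1 -0.2  0.1  0.5
  0.  -0.1]
tray [0.49860647 0.27882878 0.04564956]
pocket 0.5385448712997162 0.3687449916654151
[-0.2 -0.3  0.2 -1.   0.   1.   0.   0.3]
tray [0.49868407 0.27850709 0.04353095]
pocket 0.5388128718864087 0.3683384788225052
[-0.7 -0.1  0.1 -0.1  0.5  0.3  0.1 -0.3]
tray [0.49838159 0.27950795 0.05167348]
pocket 0.5377776143616685 0.36966311122084305
top [ 446  102   66   51 2320] [479.68103448 126.75301724]
top [ 43 113  14  16 146] [ 49.71917808 120.82191781]
top [272 126  21  20 317] [282.07255521 135.39432177]
top [139 195  23  23 413] [149.6779661  206.21065375]
scene [ 87   0  72  20 706] [126.16430595   6.8101983 ]
scene [ 24  34  33  17 187] [37.59893048 43.72727273]
scene [   5  180   63   43 1433] [ 34.78087927 199.50453594]
scene [329 205  20  18 286] [338.25524476 213.41608392]
scene [193 243  20  19 291] [202.47079038 251.93814433]
scene [412 283  18  18 188] [420.28191489 291.84574468]
lid top [0.53828877 0.36690194 0.09      ] scene [0.5406006  0.37030066 0.09      ]
```

```bash
cat >> h.py <<'E'
from scipy.spatial.transform import Rotation as Rot
def camC(c): return -np.asarray(c['R']).T@np.asarray(c['t'])
def move(pos,yaw_y=None,s=None):
    """print linear/rot shares to take TCP to pos with tool down, tool y at world yaw yaw_y (deg)"""
    s=s or read_state(); R0=Rot.from_quat(s['orientation']); p=np.array(s['eef_pos'])
    dl=R0.inv().apply(np.array(pos)-p)
    print('tool delta m',np.round(dl,4),'share',np.round(dl/.4,4),'rows>=',np.linalg.norm(dl)/.0417)
    if yaw_y is not None:
        a=np.radians(yaw_y); y=np.array([np.cos(a),np.sin(a),0]);z=np.array([0,0,-1.]);x=np.cross(y,z)
        rv=(R0.inv()*Rot.from_matrix(np.c_[x,y,z])).as_rotvec(degrees=True); print('rotdeg',np.round(rv,2),'share',np.round(rv/360,4))
E
python3 - <<'E'
from h import *
import pickle
d=pickle.load(open('d0.pkl','rb'));s=read_state()
R0=Rot.from_quat(s['orientation']);c=d['wrist'];print(R0.inv().apply(camC(c)-s['eef_pos']), (R0.inv().as_matrix()@np.asarray(c['R']).T).round(3))
move([.539,.368,.35],2.6);move([.539,.368,.35],182.6)
E
```

```text
[ 6.69363008e-02 -1.21127968e-05  1.98950859e-02] [[ 0.001 -0.967 -0.253]
 [ 1.     0.001  0.   ]
 [-0.    -0.253  0.967]]
tool delta m [-0.3744 -0.1154  0.0547] share [-0.9361 -0.2886  0.1368] rows>= 9.48708779939369
rotdeg [-0.   -0.   66.73] share [-0.     -0.      0.1854]
tool delta m [-0.3744 -0.1154  0.0547] share [-0.9361 -0.2886  0.1368] rows>= 9.48708779939369
rotdeg [   0.     -0.   -113.27] share [ 0.     -0.     -0.3146]
```

Emit:
{"op": "servo_tool", "data": {
  "rows": [
    {"linear": [-0.0936,-0.0289,0],"rot": [0,0,0],"gripper": -1},
    {"linear": [-0.0936,-0.0289,0],"rot": [0,0,0],"gripper": -1},
    {"linear": [-0.0936,-0.0289,0],"rot": [0,0,0],"gripper": -1},
    {"linear": [-0.0936,-0.0289,0],"rot": [0,0,0],"gripper": -1},
    {"linear": [-0.0936,-0.0289,0],"rot": [0,0,0],"gripper": -1},
    {"linear": [-0.0936,-0.0289,0],"rot": [0,0,0],"gripper": -1},
    {"linear": [-0.0936,-0.0289,0],"rot": [0,0,0],"gripper": -1},
    {"linear": [-0.0936,-0.0289,0],"rot": [0,0,0],"gripper": -1},
    {"linear": [-0.0936,-0.0289,0],"rot": [0,0,0],"gripper": -1},
    {"linear": [-0.0936,-0.0289,0],"rot": [0,0,0],"gripper": -1}
  ]
}}

```text
time_s: 1.88
eef_pos: [0.5406, 0.3709, 0.4036]
orientation: [0.166, 0.986, 0.004, -0.003]
force: [-0.1, 0.9, 0.9]
grip_width: 0.092
```

Emit:
{"op": "servo_tool", "data": {
  "rows": [
    {"linear": [0,0,0],"rot": [0,0,0.0186],"gripper": -1},
    {"linear": [0,0,0],"rot": [0,0,0.0186],"gripper": -1},
    {"linear": [0,0,0],"rot": [0,0,0.0186],"gripper": -1},
    {"linear": [0,0,0],"rot": [0,0,0.0186],"gripper": -1},
    {"linear": [0,0,0],"rot": [0,0,0.0186],"gripper": -1},
    {"linear": [0,0,0],"rot": [0,0,0.0186],"gripper": -1},
    {"linear": [0,0,0],"rot": [0,0,0.0186],"gripper": -1},
    {"linear": [0,0,0],"rot": [0,0,0.0186],"gripper": -1},
    {"linear": [0,0,0],"rot": [0,0,0.0186],"gripper": -1},
    {"linear": [0,0,0],"rot": [0,0,0.0186],"gripper": -1}
  ]
}}

```text
time_s: 2.72
eef_pos: [0.5549, 0.3549, 0.402]
orientation: [0.708, 0.706, 0.001, -0.001]
force: [0.1, 0.3, -0.3]
grip_width: 0.092
```

Run:
```python
from h import *
s=st(); move([.539,.368,.35],2.6)
c=snap('wrist','w1')
import pickle; pickle.dump(c,open('w1.pkl','wb'))
```

```text
{'time_s': 2.7167, 'eef_pos': [0.5549, 0.3549, 0.402], 'orientation': [0.7082, 0.706, 0.0008, -0.0012], 'force': [0.1154, 0.3496, -0.2921], 'grip_width': 0.092, 'joints': [-0.5557, 0.4849, -0.0746, 1.5397, 0.0358, 1.1173, -0.6406]}
tool delta m [ 0.0129 -0.0159  0.0521] share [ 0.0323 -0.0397  0.1302] rows>= 1.3423763256211954
rotdeg [-0.03 -0.16 -2.78] share [-0.0001 -0.0004 -0.0077]
```

View pics/w1.png

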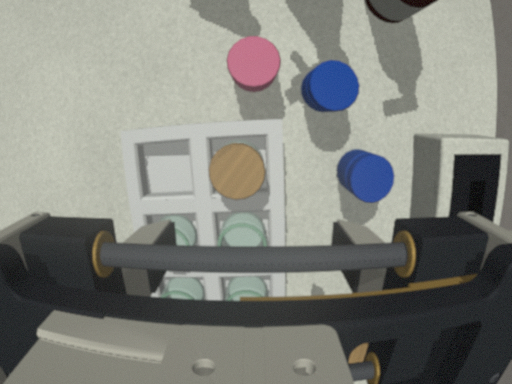

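The wrist view shows the wooden lid at (237,171), with pink and blue look-alikes beside it.

```bash
cat >> h.py <<'E'
def wray(c,px,z):
    u=np.array([px[0]-c['cx'],px[1]-c['cy']]);r=np.linalg.norm(u);th=r/c['fx'];v=np.r_[np.sin(th)*u/r,np.cos(th)]
    v=np.asarray(c['R']).T@v;C=camC(c);return C+v*(z-C[2])/v[2]
def wproj(c,X):
    p=np.asarray(c['R'])@np.asarray(X)+np.asarray(c['t']);r=np.hypot(p[0],p[1]);th=np.arctan2(r,p[2]);return np.array([c['cx'],c['cy']])+c['fx']*th*p[:2]/r
E
python3 - <<'E'
from h import *
import pickle
from scipy.optimize import least_squares
c=pickle.load(open('w1.pkl','rb'))
hsv=cv2.cvtColor(c['frame'],cv2.COLOR_RGB2HSV);m=((hsv[...,1]>90)&(hsv[...,0]>8)&(hsv[...,0]<25)).astype(np.uint8)
k,l,q,cen=cv2.connectedComponentsWithStats(m)
i=l[171,237];print(q[i],cen[i])
cn=max(cv2.findContours((l==i).astype(np.uint8),0,cv2.CHAIN_APPROX_NONE)[0],key=len)[:,0]
P=np.array([wray(c,p,.09)[:2] for p in cn]);
f=lambda p:np.hypot(*(P-p[:2]).T)-p[2]
r=least_squares(f,[*P.mean(0),.029],loss='soft_l1',f_scale=.001);print('lid',r.x,np.abs(r.fun).mean())
for px in [(126,131),(283,120)]: print(wray(c,px,.05))
E
```

```text
[ 211  144   53   54 2135] [237.39859485 171.34754098]
lid [0.53895721 0.36905663 0.02633969] 0.0003977999953963376
[0.40505681 0.41253156 0.05      ]
[0.58850018 0.42008831 0.05      ]
```

Emit:
{"op": "servo_tool", "data": {
  "rows": [
    {"linear": [0.0175,-0.02,0.05],"rot": [0,0,-0.0128],"gripper": -1},
    {"linear": [0.0175,-0.02,0.05],"rot": [0,0,-0.0128],"gripper": -1},
    {"linear": [0,0,0],"rot": [0,0,0],"gripper": -1}
  ]
}}

```text
time_s: 3.02
eef_pos: [0.5391, 0.369, 0.363]
orientation: [0.648, 0.762, 0.003, 0.0]
force: [-1.5, 0.9, -1.0]
grip_width: 0.0917
```

Run:
```python
from h import *
s=st(); move([.539,.3688,.242],9.0)
```

```text
{'time_s': 3.0167, 'eef_pos': [0.5391, 0.369, 0.363], 'orientation': [0.6477, 0.7619, 0.0029, 0.0], 'force': [-1.4671, 0.8841, -1.0421], 'grip_width': 0.0917, 'joints': [-0.5597, 0.5121, -0.1127, 1.5923, 0.0627, 1.035, -0.5281]}
tool delta m [-0.0006 -0.0006  0.121 ] share [-0.0016 -0.0016  0.3025] rows>= 2.901459082415629
rotdeg [ 0.26 -0.22  0.26] share [ 0.0007 -0.0006  0.0007]
```

Emit:
{"op": "servo_tool", "data": {
  "rows": [
    {"linear": [0,0,0.075],"rot": [0.0007,-0.0006,0.0007],"gripper": -1},
    {"linear": [0,0,0.075],"rot": [0,0,0],"gripper": -1},
    {"linear": [0,0,0.075],"rot": [0,0,0],"gripper": -1},
    {"linear": [0,0,0],"rot": [0,0,0],"gripper": -1}
  ]
}}

```text
time_s: 3.35
eef_pos: [0.5414, 0.3702, 0.2751]
orientation: [0.649, 0.761, 0.003, 0.001]
force: [-1.8, -0.7, -1.2]
grip_width: 0.0919
```

Run:
```python
from h import *
s=st(); move([.539,.3688,.242],9.0)
c=snap('wrist','w2'); c=snap('scene','s2');cv2.imwrite('pics/s2z.png',cv2.resize(c['frame'][130:270,260:400,::-1],None,fx=4,fy=4))
```

```text
{'time_s': 3.35, 'eef_pos': [0.5414, 0.3702, 0.2751], 'orientation': [0.6489, 0.7609, 0.0033, 0.0009], 'force': [-1.8169, -0.7102, -1.1754], 'grip_width': 0.0919, 'joints': [-0.5661, 0.6155, -0.1043, 1.6445, 0.0784, 0.8787, -0.5424]}
tool delta m [-0.0011 -0.0028  0.0331] share [-0.0028 -0.007   0.0826] rows>= 0.795984109497188
rotdeg [ 0.36 -0.17  0.09] share [ 0.001  -0.0005  0.0002]
```

View pics/w2.png

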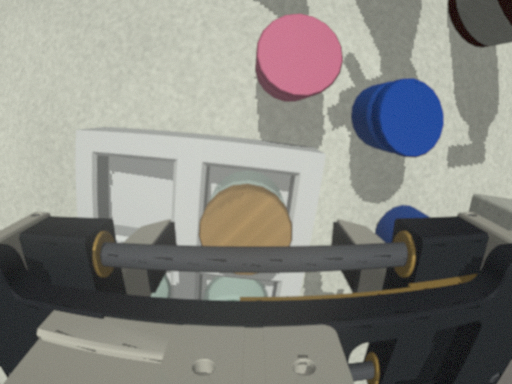

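View pics/s2z.png

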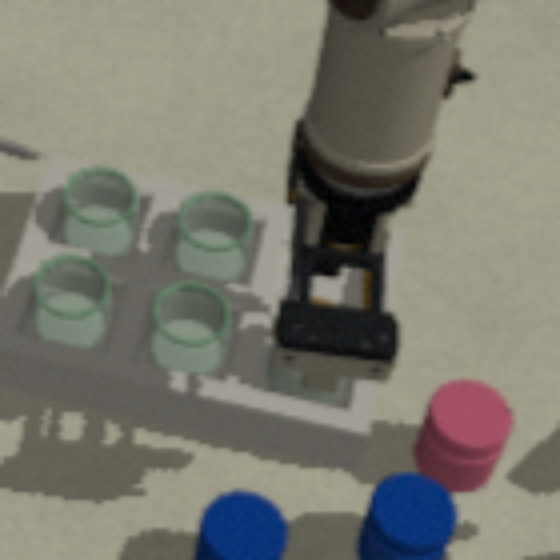

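The lid sits between the fingers at (246,230), slightly left of centre. I'll correct by about 3 mm and go down.

Emit:
{"op": "servo_tool", "data": {
  "rows": [
    {"linear": [-0.003,-0.007,0.03],"rot": [0.001,-0.0005,0],"gripper": -1},
    {"linear": [0,0,0.03],"rot": [0,0,0],"gripper": -1},
    {"linear": [0,0,0.02],"rot": [0,0,0],"gripper": -1},
    {"linear": [0,0,0],"rot": [0,0,0],"gripper": -1}
  ]
}}

```text
time_s: 3.78
eef_pos: [0.5446, 0.3717, 0.2545]
orientation: [0.649, 0.76, 0.01, 0.003]
force: [-1.6, -0.1, -0.4]
grip_width: 0.0916
```

Run:
```python
from h import *
s=st(); move([.539,.3688,.242],9.0)
```

```text
{'time_s': 3.7833, 'eef_pos': [0.5446, 0.3717, 0.2545], 'orientation': [0.6495, 0.7603, 0.0098, 0.0026], 'force': [-1.5649, -0.0517, -0.4358], 'grip_width': 0.0916, 'joints': [-0.5676, 0.6435, -0.1009, 1.6509, 0.0831, 0.8312, -0.5464]}
tool delta m [-0.0021 -0.0062  0.0123] share [-0.0052 -0.0155  0.0309] rows>= 0.33522093832987065
rotdeg [ 1.04 -0.5  -0.01] share [ 0.0029 -0.0014 -0.    ]
```

Emit:
{"op": "servo_tool", "data": {
  "rows": [
    {"linear": [0,-0.008,0],"rot": [0.003,-0.0014,0],"gripper": -1},
    {"linear": [0,0,0],"rot": [0,0,0],"gripper": -1}
  ]
}}

```text
time_s: 3.95
eef_pos: [0.5414, 0.3712, 0.255]
orientation: [0.65, 0.76, -0.001, -0.0]
force: [-0.2, 1.0, 0.5]
grip_width: 0.0918
```

Run:
```python
from h import *
s=st(); move([.539,.3688,.242],9.0); print(np.round(s['joint_torque'],2),np.round(s['qvel'],3),s['wrist_torque'])
```

```text
{'time_s': 3.95, 'eef_pos': [0.5414, 0.3712, 0.255], 'orientation': [0.6496, 0.7603, -0.0009, -0.0003], 'force': [-0.2142, 0.9576, 0.4834], 'grip_width': 0.0918, 'joints': [-0.569, 0.6446, -0.102, 1.6473, 0.0807, 0.8557, -0.547]}
tool delta m [-0.002  -0.0027  0.013 ] share [-0.005  -0.0068  0.0324] rows>= 0.32163303581814995
rotdeg [-0.1   0.03 -0.02] share [-0.0003  0.0001 -0.0001]
[ 5.500e-01 -6.250e+01 -8.600e-01 -2.415e+01 -0.000e+00  8.000e-02
 -1.000e-02] [ 0.002 -0.006  0.005 -0.011  0.005 -0.03  -0.001] [-0.08251326  0.11126559 -0.02512811]
```

Emit:
{"op": "servo_tool", "data": {
  "rows": [
    {"linear": [-0.006,-0.007,0.022],"rot": [0,0,0],"gripper": -1},
    {"linear": [0,0,0.014],"rot": [0,0,0],"gripper": -1},
    {"linear": [0,0,0],"rot": [0,0,0],"gripper": -1}
  ]
}}

```text
time_s: 4.2
eef_pos: [0.5391, 0.3687, 0.2408]
orientation: [0.649, 0.76, 0.0, -0.0]
force: [0.3, 0.6, -0.1]
grip_width: 0.0919
```

Run:
```python
from h import *
s=st(); move([.539,.3688,.242],9.0)
```

```text
{'time_s': 4.2, 'eef_pos': [0.5391, 0.3687, 0.2408], 'orientation': [0.6495, 0.7604, 0.0003, -0.0001], 'force': [0.3484, 0.6069, -0.1358], 'grip_width': 0.0919, 'joints': [-0.5686, 0.6579, -0.1006, 1.6629, 0.0834, 0.8246, -0.548]}
tool delta m [ 0.0001 -0.0001 -0.0012] share [ 0.0003 -0.0003 -0.003 ] rows>= 0.02873678828821707
rotdeg [ 0.02 -0.03 -0.  ] share [ 0.     -0.0001 -0.    ]
```

Position is on target, so close the gripper.

Emit:
{"op": "servo_tool", "data": {
  "rows": [
    {"linear": [0,0,0],"rot": [0,0,0],"gripper": 1},
    {"linear": [0,0,0],"rot": [0,0,0],"gripper": 1},
    {"linear": [0,0,0],"rot": [0,0,0],"gripper": 1},
    {"linear": [0,0,0],"rot": [0,0,0],"gripper": 1},
    {"linear": [0,0,0],"rot": [0,0,0],"gripper": 1},
    {"linear": [0,0,0],"rot": [0,0,0],"gripper": 1}
  ]
}}

```text
time_s: 4.7
eef_pos: [0.539, 0.3686, 0.2404]
orientation: [0.649, 0.76, -0.0, -0.0]
force: [-0.1, -0.1, -1.2]
grip_width: 0.0572
```

Emit:
{"op": "servo_tool", "data": {
  "rows": [
    {"linear": [0,0,-0.03],"rot": [0,0,0],"gripper": 1},
    {"linear": [0,0,-0.05],"rot": [0,0,0],"gripper": 1},
    {"linear": [0,0,-0.08],"rot": [0,0,0],"gripper": 1},
    {"linear": [0,0,-0.08],"rot": [0,0,0],"gripper": 1},
    {"linear": [0,0,-0.08],"rot": [0,0,0],"gripper": 1},
    {"linear": [0,0,-0.06],"rot": [0,0,0],"gripper": 1},
    {"linear": [0,0,0],"rot": [0,0,0],"gripper": 1}
  ]
}}

```text
time_s: 5.28
eef_pos: [0.5377, 0.3676, 0.3994]
orientation: [0.649, 0.761, -0.004, -0.001]
force: [1.0, 0.8, 0.0]
grip_width: 0.0569
```

Run:
```python
from h import *
s=st(); move([.525,-.03,.37],9.0)
c=snap('scene','s3');cv2.imwrite('pics/s3z.png',cv2.resize(c['frame'][100:270,220:400,::-1],None,fx=4,fy=3.5))
```

```text
{'time_s': 5.2833, 'eef_pos': [0.5377, 0.3676, 0.3994], 'orientation': [0.6493, 0.7605, -0.0041, -0.0012], 'force': [0.9673, 0.7649, 0.0444], 'grip_width': 0.0569, 'joints': [-0.5591, 0.4789, -0.1133, 1.5567, 0.0571, 1.1177, -0.5278]}
tool delta m [-0.3906 -0.0746  0.0313] share [-0.9765 -0.1865  0.0782] rows>= 9.565609895258378
rotdeg [-0.45  0.19  0.02] share [-0.0012  0.0005  0.0001]
```

View pics/s3z.png

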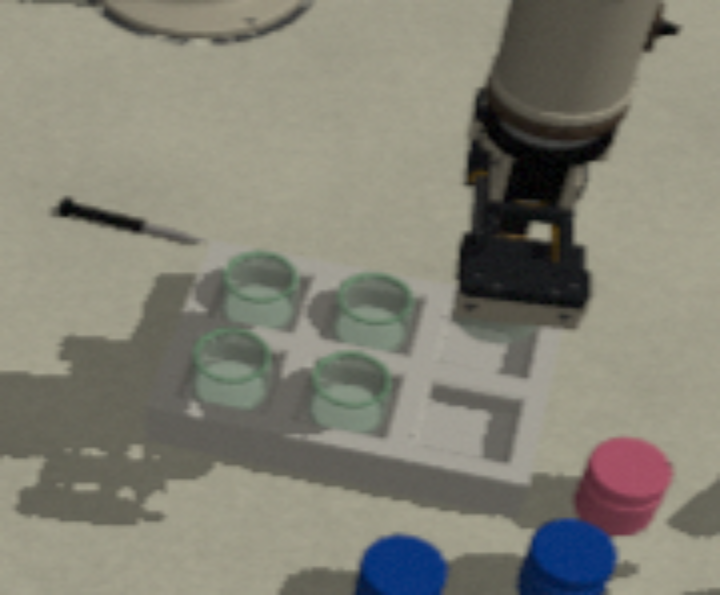

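Run:
```python
from h import *
move([.40,-.09,.40],9.0)
```

```text
tool delta m [-0.4302 -0.2074  0.0011] share [-1.0754 -0.5184  0.0028] rows>= 11.451718450595273
rotdeg [-0.53  0.24  0.02] share [-0.0015  0.0007  0.0001]
```

Emit:
{"op": "servo_tool", "data": {
  "rows": [
    {"linear": [-0.05,-0.024,0],"rot": [-0.0015,0.0007,0],"gripper": 1},
    {"linear": [-0.085,-0.041,0],"rot": [0,0,0],"gripper": 1},
    {"linear": [-0.085,-0.041,0],"rot": [0,0,0],"gripper": 1},
    {"linear": [-0.085,-0.041,0],"rot": [0,0,0],"gripper": 1},
    {"linear": [-0.085,-0.041,0],"rot": [0,0,0],"gripper": 1},
    {"linear": [-0.085,-0.041,0],"rot": [0,0,0],"gripper": 1},
    {"linear": [-0.085,-0.041,0],"rot": [0,0,0],"gripper": 1},
    {"linear": [-0.085,-0.041,0],"rot": [0,0,0],"gripper": 1},
    {"linear": [-0.085,-0.041,0],"rot": [0,0,0],"gripper": 1},
    {"linear": [-0.085,-0.041,0],"rot": [0,0,0],"gripper": 1}
  ]
}}

```text
time_s: 6.17
eef_pos: [0.4232, 0.0142, 0.3845]
orientation: [0.643, 0.766, -0.004, -0.007]
force: [1.7, -0.8, -2.2]
grip_width: 0.0567
```

Emit:
{"op": "servo_tool", "data": {
  "rows": [
    {"linear": [-0.085,-0.041,0],"rot": [0,0,0],"gripper": 1},
    {"linear": [-0.085,-0.041,0],"rot": [0,0,0],"gripper": 1},
    {"linear": [-0.05,-0.024,0],"rot": [0,0,0],"gripper": 1},
    {"linear": [0,0,0],"rot": [0,0,0],"gripper": 1}
  ]
}}

```text
time_s: 6.5
eef_pos: [0.3879, -0.0908, 0.3804]
orientation: [0.647, 0.762, -0.008, -0.01]
force: [-1.4, 0.3, -1.2]
grip_width: 0.0569
```

Run:
```python
from h import *
import pickle
s=st()
c=snap('wrist','w4');pickle.dump(c,open('w4.pkl','wb'))
```

```text
{'time_s': 6.5, 'eef_pos': [0.3879, -0.0908, 0.3804], 'orientation': [0.647, 0.7624, -0.0079, -0.01], 'force': [-1.3988, 0.293, -1.1692], 'grip_width': 0.0569, 'joints': [0.0183, 0.0518, 0.1476, 2.1714, -0.0053, 0.9442, 0.3322]}
```

View pics/w4.png

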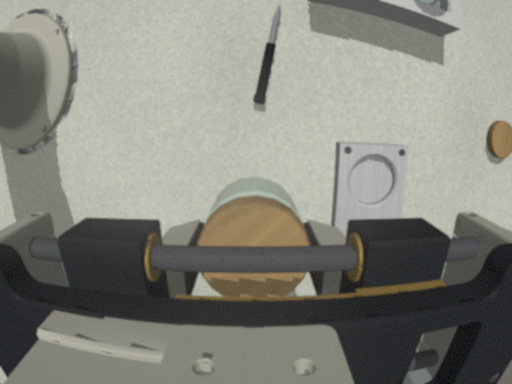

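The nest shows at (371,179) in the wrist picture, with the plate's end corners at (337,143) and (408,144).

Run:
```python
from h import *
import pickle
c=pickle.load(open('w4.pkl','rb'))
cv2.imwrite('pics/w4z.png',cv2.resize(c['frame'][130:235,320:430,::-1],None,fx=6,fy=5.5,interpolation=cv2.INTER_CUBIC))
o=c['frame'].copy()
from fit import proj
for (x,y) in [(.525,-.0705)]:
  for r,z in[(.031,.02),(.034,.02)]:
    pts=np.array([wproj(c,[x+r*np.cos(t),y+r*np.sin(t),z]) for t in np.linspace(0,6.28,60)])
    q=((pts-[320,130]+.5)*[6,5.5]).astype(int)
    im=cv2.imread('pics/w4z.png');cv2.polylines(im,[q],True,(0,0,255) if r<.033 else (0,255,0),1);cv2.imwrite('pics/w4z.png',im)
```

```text
(no output)
```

View pics/w4z.png

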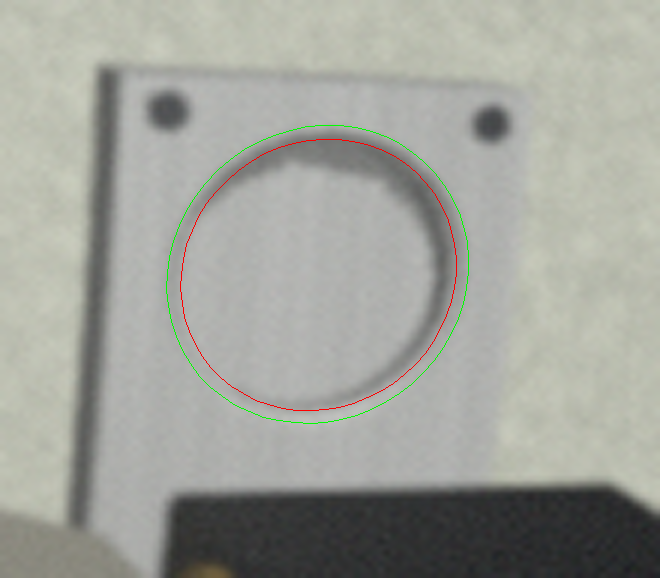

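Run:
```python
from h import *
import pickle
from scipy.optimize import least_squares
c=pickle.load(open('w4.pkl','rb'));s=read_state()
R0=Rot.from_quat(s['orientation']);p=np.array(s['eef_pos'])
hsv=cv2.cvtColor(c['frame'],cv2.COLOR_RGB2HSV);m=((hsv[...,1]>90)&(hsv[...,0]>8)&(hsv[...,0]<25)).astype(np.uint8)
k,l,q,cen=cv2.connectedComponentsWithStats(m);i=l[220,252];print(q[i])
cn=max(cv2.findContours((l==i).astype(np.uint8),0,cv2.CHAIN_APPROX_NONE)[0],key=len)[:,0]
cn=cn[cn[:,1]<240]
Rc=np.asarray(c['R']);C=camC(c)
P=[]
for px in cn:
    u=np.array([px[0]-c['cx'],px[1]-c['cy']]);r=np.linalg.norm(u);th=r/c['fx'];v=Rc.T@np.r_[np.sin(th)*u/r,np.cos(th)]
    v=R0.inv().apply(v);o=R0.inv().apply(C-p);P.append((o+v*(.150-o[2])/v[2])[:2])
P=np.array(P)
r=least_squares(lambda a:np.hypot(*(P-a[:2]).T)-a[2],[0,0,.029],loss='soft_l1',f_scale=.001);print(r.x,np.abs(r.fun).mean())
r=least_squares(lambda a:np.hypot(*(P-a[:2]).T)-.0286,[0,0],loss='soft_l1',f_scale=.001);print(r.x,np.abs(r.fun).mean())
move([.525,-.0705,.30],9.07)
```

```text
[ 198  200  112   46 3728]
[8.11630007e-04 2.91072473e-05 2.69393376e-02] 0.00043063189488658286
[-1.18844361e-03 -4.10671251e-06] 0.0005594889345921488
tool delta m [-0.0043  0.1399  0.0767] share [-0.0107  0.3498  0.1917] rows>= 3.828122010201514
rotdeg [-1.45 -0.33  0.34] share [-0.004  -0.0009  0.0009]
```

Emit:
{"op": "servo_tool", "data": {
  "rows": [
    {"linear": [0,0.04,0],"rot": [-0.004,-0.0009,0.0009],"gripper": 1},
    {"linear": [0,0.08,0],"rot": [0,0,0],"gripper": 1},
    {"linear": [0,0.08,0],"rot": [0,0,0],"gripper": 1},
    {"linear": [0,0.08,0],"rot": [0,0,0],"gripper": 1},
    {"linear": [0,0.05,0],"rot": [0,0,0],"gripper": 1},
    {"linear": [0,0,0],"rot": [0,0,0],"gripper": 1}
  ]
}}

```text
time_s: 7.05
eef_pos: [0.5208, -0.0615, 0.3732]
orientation: [0.648, 0.761, -0.001, -0.005]
force: [0.0, -0.4, -1.5]
grip_width: 0.0572
```

Run:
```python
from h import *
s=st();move([.525,-.0705,.30],9.07)
```

```text
{'time_s': 7.05, 'eef_pos': [0.5208, -0.0615, 0.3732], 'orientation': [0.6484, 0.7613, -0.0006, -0.0048], 'force': [0.0346, -0.3665, -1.4982], 'grip_width': 0.0572, 'joints': [-0.0286, 0.2841, 0.1142, 1.9085, -0.0447, 0.9596, 0.2669]}
tool delta m [-0.01    0.0033  0.0731] share [-0.0251  0.0082  0.1827] rows>= 1.7711301125722352
rotdeg [-0.41 -0.37  0.09] share [-0.0011 -0.001   0.0003]
```

Emit:
{"op": "servo_tool", "data": {
  "rows": [
    {"linear": [-0.025,0.01,0.05],"rot": [-0.0011,-0.001,0],"gripper": 1},
    {"linear": [0,0,0.06],"rot": [0,0,0],"gripper": 1},
    {"linear": [0,0,0.05],"rot": [0,0,0],"gripper": 1},
    {"linear": [0,0,0],"rot": [0,0,0],"gripper": 1}
  ]
}}

```text
time_s: 7.38
eef_pos: [0.5274, -0.0637, 0.3043]
orientation: [0.645, 0.764, 0.0, -0.002]
force: [-0.8, -0.5, -2.1]
grip_width: 0.0569
```

Run:
```python
from h import *
s=st();move([.525,-.0705,.245],9.07)
```

```text
{'time_s': 7.3833, 'eef_pos': [0.5274, -0.0637, 0.3043], 'orientation': [0.6448, 0.7643, 0.0004, -0.0019], 'force': [-0.7566, -0.4764, -2.1017], 'grip_width': 0.0569, 'joints': [-0.0173, 0.387, 0.1069, 1.9495, -0.0596, 0.8106, 0.292]}
tool delta m [-0.0065 -0.0034  0.0592] share [-0.0162 -0.0085  0.1481] rows>= 1.4315168375380936
rotdeg [-0.11 -0.2   0.62] share [-0.0003 -0.0005  0.0017]
```

Emit:
{"op": "servo_tool", "data": {
  "rows": [
    {"linear": [-0.02,-0.0085,0.03],"rot": [0,-0.0005,0.0017],"gripper": 1},
    {"linear": [-0.005,0,0.03],"rot": [0,0,0],"gripper": 1},
    {"linear": [0,0,0.03],"rot": [0,0,0],"gripper": 1},
    {"linear": [0,0,0.01],"rot": [0,0,0],"gripper": 1},
    {"linear": [0,0,0],"rot": [0,0,0],"gripper": 1}
  ]
}}

```text
time_s: 7.8
eef_pos: [0.5241, -0.0695, 0.2618]
orientation: [0.647, 0.763, -0.001, -0.004]
force: [0.2, -0.5, -1.9]
grip_width: 0.0569
```

Run:
```python
from h import *
s=st();move([.525,-.0705,.240],9.07)
```

```text
{'time_s': 7.8, 'eef_pos': [0.5241, -0.0695, 0.2618], 'orientation': [0.6469, 0.7626, -0.0011, -0.0038], 'force': [0.1543, -0.5402, -1.8873], 'grip_width': 0.0569, 'joints': [-0.002, 0.4506, 0.1028, 1.9769, -0.0714, 0.7248, 0.3081]}
tool delta m [-0.0012  0.0008  0.0218] share [-0.0031  0.0021  0.0544] rows>= 0.5230989830685931
rotdeg [-0.38 -0.25  0.31] share [-0.001  -0.0007  0.0009]
```

Run:
```python
from h import *
import pickle
c=snap('scene','s5');cv2.imwrite('pics/s5z.png',cv2.resize(c['frame'][90:220,90:230,::-1],None,fx=5,fy=4.5,interpolation=cv2.INTER_CUBIC))
c=snap('wrist','w5')
```

```text
(no output)
```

View pics/s5z.png

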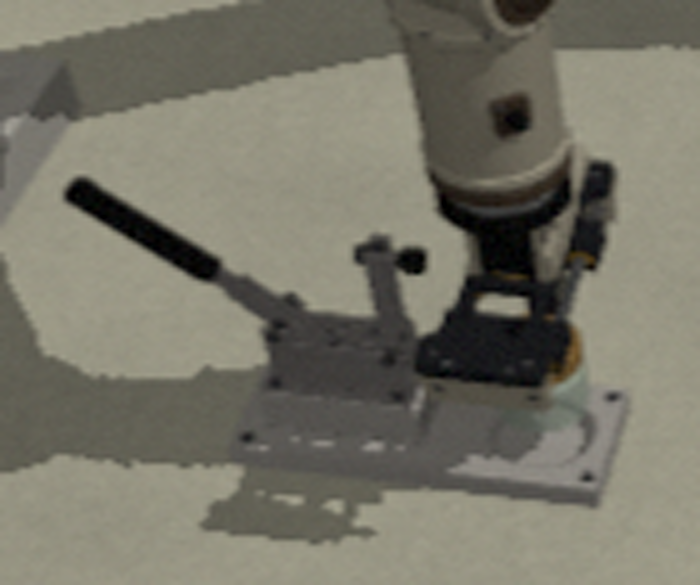

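View pics/w5.png

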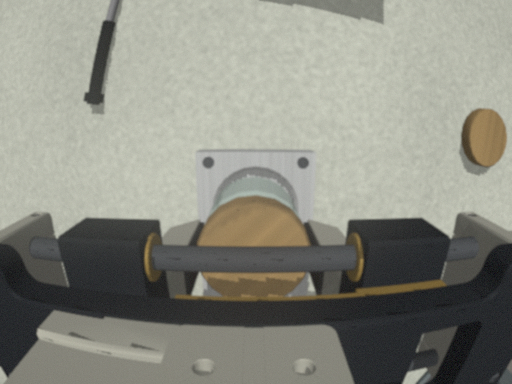

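The jar is above the nest, centred at column 255, and there is clear space between the clamp arm and the gripper. I'll lower it slowly.

Emit:
{"op": "servo_tool", "data": {
  "rows": [
    {"linear": [-0.004,0.003,0.02],"rot": [-0.001,-0.0007,0.0009],"gripper": 1},
    {"linear": [0,0,0.02],"rot": [0,0,0],"gripper": 1},
    {"linear": [0,0,0.01],"rot": [0,0,0],"gripper": 1},
    {"linear": [0,0,0],"rot": [0,0,0],"gripper": 1}
  ]
}}

```text
time_s: 8.23
eef_pos: [0.5277, -0.0707, 0.2436]
orientation: [0.649, 0.761, 0.002, 0.003]
force: [0.4, 0.2, -1.6]
grip_width: 0.0568
```

Run:
```python
from h import *
s=st();move([.525,-.0705,.2244],9.07)
```

```text
{'time_s': 8.2333, 'eef_pos': [0.5277, -0.0707, 0.2436], 'orientation': [0.649, 0.7607, 0.0022, 0.003], 'force': [0.4186, 0.1937, -1.5808], 'grip_width': 0.0568, 'joints': [0.0001, 0.482, 0.1016, 1.9824, -0.0756, 0.6732, 0.3071]}
tool delta m [ 0.0006 -0.0028  0.0192] share [ 0.0016 -0.0069  0.048 ] rows>= 0.46498375211423615
rotdeg [ 0.42  0.1  -0.01] share [ 0.0012  0.0003 -0.    ]
```

Emit:
{"op": "servo_tool", "data": {
  "rows": [
    {"linear": [0.001,-0.0075,0.006],"rot": [0.0012,0.0003,0],"gripper": 1},
    {"linear": [0,0,0.005],"rot": [0,0,0],"gripper": 1},
    {"linear": [0,0,0],"rot": [0,0,0],"gripper": 1}
  ]
}}

```text
time_s: 8.48
eef_pos: [0.5244, -0.0708, 0.2386]
orientation: [0.649, 0.761, -0.0, -0.001]
force: [0.9, -1.0, -1.9]
grip_width: 0.0569
```

Run:
```python
from h import *
s=st();move([.525,-.0705,.2244],9.07)
```

```text
{'time_s': 8.4833, 'eef_pos': [0.5244, -0.0708, 0.2386], 'orientation': [0.6491, 0.7607, -0.0004, -0.0006], 'force': [0.9319, -0.9678, -1.8645], 'grip_width': 0.0569, 'joints': [0.0014, 0.4883, 0.1009, 1.9881, -0.0762, 0.6702, 0.3084]}
tool delta m [0.0002 0.0007 0.0142] share [0.0006 0.0017 0.0356] rows>= 0.3415832721822557
rotdeg [-0.08 -0.02 -0.02] share [-0.0002 -0.0001 -0.    ]
```

Emit:
{"op": "servo_tool", "data": {
  "rows": [
    {"linear": [0,0.0015,0.008],"rot": [0,0,0],"gripper": 1},
    {"linear": [0,0,0.008],"rot": [0,0,0],"gripper": 1},
    {"linear": [0,0,0],"rot": [0,0,0],"gripper": 1}
  ]
}}

```text
time_s: 8.73
eef_pos: [0.5251, -0.0708, 0.2319]
orientation: [0.649, 0.761, -0.0, -0.0]
force: [-0.1, 0.1, -2.1]
grip_width: 0.057
```

Run:
```python
from h import *
s=st();move([.525,-.0705,.2244],9.07)
```

```text
{'time_s': 8.7333, 'eef_pos': [0.5251, -0.0708, 0.2319], 'orientation': [0.6492, 0.7606, -0.0003, -0.0004], 'force': [-0.0682, 0.0666, -2.0677], 'grip_width': 0.057, 'joints': [0.0027, 0.5006, 0.0993, 1.9889, -0.0781, 0.6566, 0.3097]}
tool delta m [ 0.0003 -0.      0.0075] share [ 0.0009 -0.0001  0.0187] rows>= 0.17944065243824264
rotdeg [-0.05 -0.02 -0.03] share [-0.0001 -0.     -0.0001]
```

Foot is about 17.5 mm up, so inside the chamfer, with no contact force yet.

Emit:
{"op": "servo_tool", "data": {
  "rows": [
    {"linear": [0,0,0.009],"rot": [0,0,0],"gripper": 1},
    {"linear": [0,0,0],"rot": [0,0,0],"gripper": 1}
  ]
}}

```text
time_s: 8.9
eef_pos: [0.5252, -0.0708, 0.2279]
orientation: [0.649, 0.761, -0.0, -0.0]
force: [0.7, 0.2, -1.3]
grip_width: 0.0567
```

Emit:
{"op": "servo_tool", "data": {
  "rows": [
    {"linear": [0,0,0.007],"rot": [0,0,0],"gripper": 1},
    {"linear": [0,0,0],"rot": [0,0,0],"gripper": 1}
  ]
}}

```text
time_s: 9.07
eef_pos: [0.5252, -0.0708, 0.2247]
orientation: [0.649, 0.761, -0.0, -0.0]
force: [0.3, 0.3, -1.5]
grip_width: 0.057
```

Emit:
{"op": "servo_tool", "data": {
  "rows": [
    {"linear": [0,0,0.004],"rot": [0,0,0],"gripper": 1},
    {"linear": [0,0,0],"rot": [0,0,0],"gripper": 1}
  ]
}}

```text
time_s: 9.23
eef_pos: [0.5257, -0.071, 0.2247]
orientation: [0.649, 0.761, 0.0, -0.0]
force: [-1.6, -0.1, -1.7]
grip_width: 0.057
```

Emit:
{"op": "servo_tool", "data": {
  "rows": [
    {"linear": [0,0,0.006],"rot": [0,0,0],"gripper": 1},
    {"linear": [0,0,0],"rot": [0,0,0],"gripper": 1}
  ]
}}

```text
time_s: 9.4
eef_pos: [0.5261, -0.0711, 0.2248]
orientation: [0.649, 0.761, 0.0, 0.0]
force: [-0.4, -0.6, -2.3]
grip_width: 0.0569
```

Emit:
{"op": "servo_tool", "data": {
  "rows": [
    {"linear": [0,-0.002,0.01],"rot": [0,0,0],"gripper": 1},
    {"linear": [0,0,0.004],"rot": [0,0,0],"gripper": 1}
  ]
}}

```text
time_s: 9.57
eef_pos: [0.526, -0.0714, 0.2234]
orientation: [0.649, 0.761, 0.001, 0.0]
force: [-6.6, 0.5, 11.1]
grip_width: 0.057
```

Run:
```python
from h import *
s=st();print(np.round(s['joint_torque'],2))
c=snap('scene','s6');cv2.imwrite('pics/s6z.png',cv2.resize(c['frame'][120:215,110:230,::-1],None,fx=6,fy=6,interpolation=cv2.INTER_CUBIC))
```

```text
{'time_s': 9.5667, 'eef_pos': [0.526, -0.0714, 0.2234], 'orientation': [0.6493, 0.7606, 0.0012, 0.0005], 'force': [-6.573, 0.47, 11.1208], 'grip_width': 0.057, 'joints': [0.0067, 0.5157, 0.0962, 1.9903, -0.0821, 0.6369, 0.314]}
[-1.200e-01 -4.594e+01  1.650e+00 -2.016e+01 -1.900e-01 -2.190e+00
 -4.000e-02]
```

View pics/s6z.png

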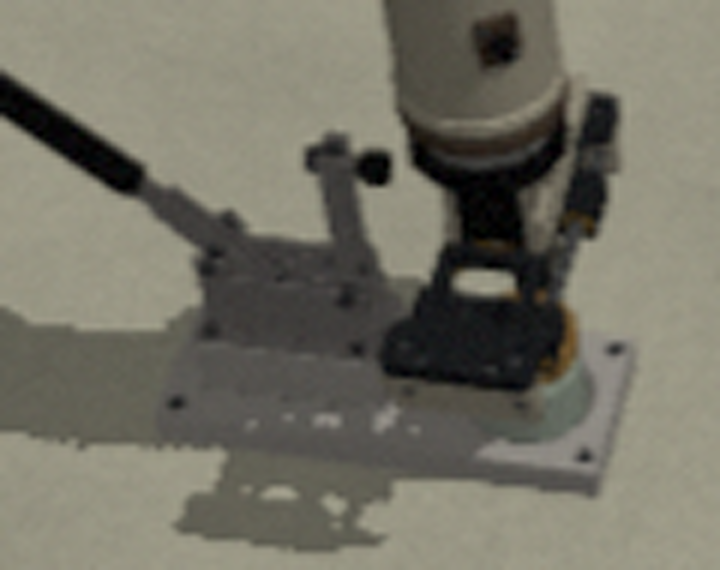

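It met a hard stop with 11 N up at foot height of about 9–10 mm, and the jar is inside the bore. Release.

Emit:
{"op": "servo_tool", "data": {
  "rows": [
    {"linear": [0,0,-0.003],"rot": [0,0,0],"gripper": 1},
    {"linear": [0,0,0],"rot": [0,0,0],"gripper": -1},
    {"linear": [0,0,0],"rot": [0,0,0],"gripper": -1},
    {"linear": [0,0,0],"rot": [0,0,0],"gripper": -1},
    {"linear": [0,0,0],"rot": [0,0,0],"gripper": -1},
    {"linear": [0,0,0],"rot": [0,0,0],"gripper": -1}
  ]
}}

```text
time_s: 10.12
eef_pos: [0.5265, -0.0715, 0.2246]
orientation: [0.649, 0.761, 0.002, 0.001]
force: [0.5, -0.1, 0.7]
grip_width: 0.0859
```

Emit:
{"op": "servo_tool", "data": {
  "rows": [
    {"linear": [0,0,-0.03],"rot": [0,0,0],"gripper": -1},
    {"linear": [0,0,-0.06],"rot": [0,0,0],"gripper": -1},
    {"linear": [0,0,-0.08],"rot": [0,0,0],"gripper": -1},
    {"linear": [0,0,-0.08],"rot": [0,0,0],"gripper": -1},
    {"linear": [0,0,-0.08],"rot": [0,0,0],"gripper": -1},
    {"linear": [0,0,-0.08],"rot": [0,0,0],"gripper": -1},
    {"linear": [0,0,0],"rot": [0,0,0],"gripper": 1}
  ]
}}

```text
time_s: 10.7
eef_pos: [0.5248, -0.0717, 0.397]
orientation: [0.649, 0.76, -0.0, -0.001]
force: [-0.0, -1.0, 0.3]
grip_width: 0.0887
```

Run:
```python
from h import *
import pickle
s=st()
c=snap('scene','s7');cv2.imwrite('pics/s7z.png',cv2.resize(c['frame'][120:215,90:230,::-1],None,fx=5.5,fy=5.5,interpolation=cv2.INTER_CUBIC));pickle.dump(c,open('s7.pkl','wb'))
c=snap('wrist','w7');pickle.dump(c,open('w7.pkl','wb'))
```

```text
{'time_s': 10.7, 'eef_pos': [0.5248, -0.0717, 0.397], 'orientation': [0.6495, 0.7604, -0.0001, -0.001], 'force': [-0.034, -1.0444, 0.279], 'grip_width': 0.0887, 'joints': [-0.0214, 0.2633, 0.1258, 1.8759, -0.0397, 1.0065, 0.2785]}
```

View pics/s7z.png

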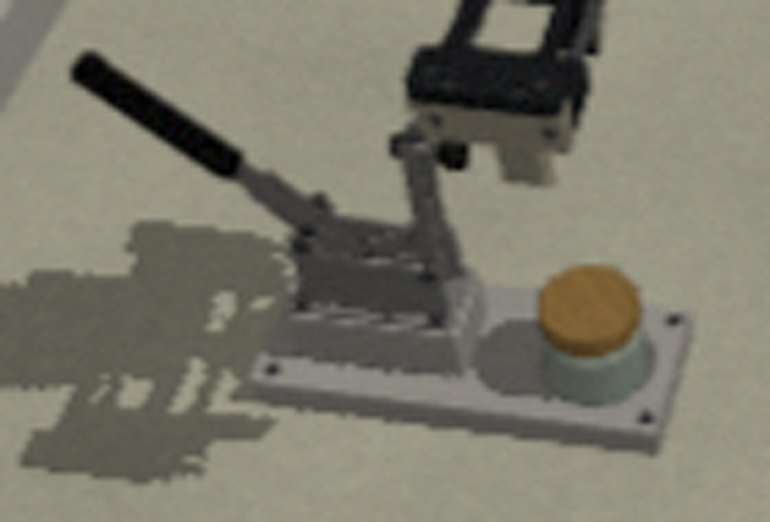

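View pics/w7.png

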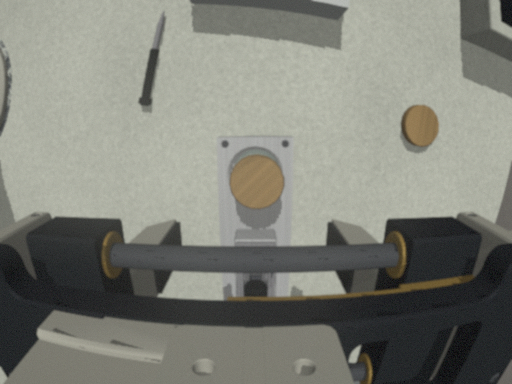

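Run:
```python
from h import *
from fit import unp,d
yaw=1.729;O=np.array([.540,-.1643,0]);ex=np.array([np.cos(yaw),np.sin(yaw),0]);ey=np.array([-ex[1],ex[0],0])
def pl(c,px):
    v=np.array([(px[0]-c['cx'])/c['fx'],(px[1]-c['cy'])/c['fy'],1]);R=np.asarray(c['R']);C=camC(c);v=R.T@v
    X=C+v*((O-C)@ey)/(v@ey); return np.array([(X-O)@ex,X[2]])
S7=[(90,67),(228,162),(160,113),(305,225)]
sc=[pl(d['scene'],unp(p,5.5,(90,120))) for p in S7]
print(np.round(sc,4))
v=sc[0]-sc[1];print('angle',np.degrees(np.arctan2(v[1],-v[0])),np.linalg.norm(v))
for a in(-.25,-.2,-.15,-.1,-.05,0,.05,.1,.2,.25):
    th=.885;b=np.array([-.057-.025*np.cos(th),.11+.025*np.sin(th)])
    f=lambda r:b+(r-.025)*np.array([-np.cos(th+a),np.sin(th+a)])
    from fit import proj
    W=lambda q:O+ex*q[0]+np.array([0,0,q[1]])
    print(a,[(np.round((proj(d['scene'],W(f(r)))-[90,120]+.5)*5.5),np.round((proj(d['top'],W(f(r)))-[295,165]+.5)*4.2)) for r in (.05,.15)])
```

```text
[[-0.1561  0.2129]
 [-0.0945  0.1516]
 [-0.1249  0.184 ]
 [-0.0602  0.1073]]
angle 44.88789000082497 0.08683175815408292
-0.25 [(array([234., 172.]), array([495., 116.])), (array([63., 77.]), array([695.,  72.]))]
-0.2 [(array([235., 171.]), array([495., 116.])), (array([68., 71.]), array([693.,  72.]))]
-0.15 [(array([236., 170.]), array([494., 116.])), (array([73., 65.]), array([690.,  72.]))]
-0.1 [(array([237., 169.]), array([493., 116.])), (array([79., 60.]), array([687.,  72.]))]
-0.05 [(array([239., 168.]), array([492., 116.])), (array([85., 55.]), array([683.,  72.]))]
0 [(array([240., 168.]), array([491., 116.])), (array([91., 50.]), array([679.,  72.]))]
0.05 [(array([242., 167.]), array([490., 116.])), (array([99., 46.]), array([673.,  72.]))]
0.1 [(array([243., 166.]), array([489., 116.])), (array([106.,  42.]), array([667.,  73.]))]
0.2 [(array([246., 165.]), array([486., 116.])), (array([123.,  35.]), array([654.,  74.]))]
0.25 [(array([248., 164.]), array([484., 116.])), (array([132.,  32.]), array([646.,  75.]))]
```

The jar stands upright in the nest with its lid at (588,308). The handle is bent about 0.12 rad below straight. Raise, close the fingers and move over the sleeve.

Run:
```python
from h import *
move([.5624,-.3045,.45],9.07)
```

```text
tool delta m [-0.2362  0.0017 -0.0584] share [-0.5906  0.0042 -0.146 ] rows>= 5.83554158413922
rotdeg [-0.44 -0.16 -0.06] share [-0.0012 -0.0004 -0.0002]
```

Emit:
{"op": "servo_tool", "data": {
  "rows": [
    {"linear": [0,0,-0.08],"rot": [-0.0012,-0.0004,0],"gripper": 1},
    {"linear": [0,0,-0.07],"rot": [0,0,0],"gripper": 1},
    {"linear": [-0.05,0,0],"rot": [0,0,0],"gripper": 1},
    {"linear": [-0.09,0,0],"rot": [0,0,0],"gripper": 1},
    {"linear": [-0.09,0,0],"rot": [0,0,0],"gripper": 1},
    {"linear": [-0.09,0,0],"rot": [0,0,0],"gripper": 1},
    {"linear": [-0.09,0,0],"rot": [0,0,0],"gripper": 1},
    {"linear": [-0.09,0,0],"rot": [0,0,0],"gripper": 1},
    {"linear": [-0.06,0,0],"rot": [0,0,0],"gripper": 1},
    {"linear": [0,0,0],"rot": [0,0,0],"gripper": 1}
  ]
}}

```text
time_s: 11.63
eef_pos: [0.5571, -0.2959, 0.4409]
orientation: [0.645, 0.764, -0.005, -0.01]
force: [-0.3, -0.6, 1.0]
grip_width: 0.0145
```

Run:
```python
from h import *
st();move([.5624,-.3045,.41],9.07)
c=snap('scene','s8');cv2.imwrite('pics/s8z.png',cv2.resize(c['frame'][90:215,70:230,::-1],None,fx=4.6,fy=4.6,interpolation=cv2.INTER_CUBIC))
```

```text
{'time_s': 11.6333, 'eef_pos': [0.5571, -0.2959, 0.4409], 'orientation': [0.6448, 0.7643, -0.0051, -0.0105], 'force': [-0.3186, -0.6452, 0.9526], 'grip_width': 0.0145, 'joints': [0.2685, 0.4146, 0.2379, 1.5698, -0.0963, 1.1919, 0.6939]}
tool delta m [-0.0096  0.0044  0.0307] share [-0.0241  0.011   0.0768] rows>= 0.7795997535368387
rotdeg [-1.22 -0.53  0.63] share [-0.0034 -0.0015  0.0017]
```

View pics/s8z.png

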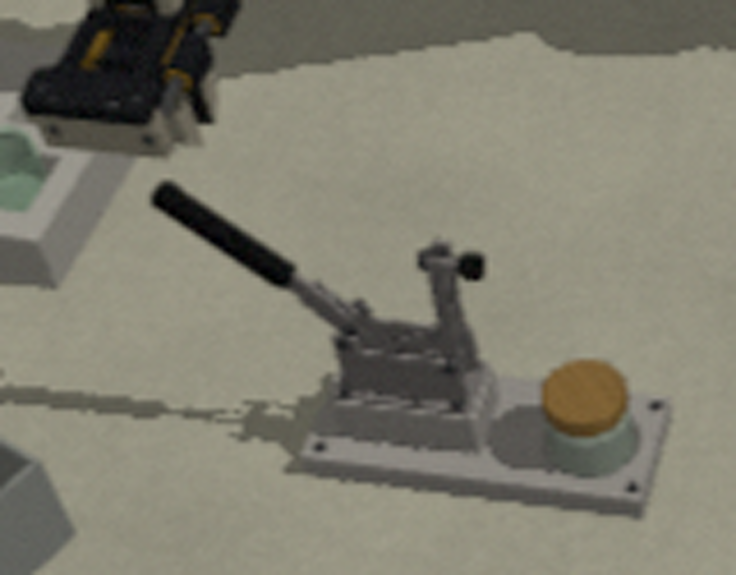

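Emit:
{"op": "servo_tool", "data": {
  "rows": [
    {"linear": [-0.018,0.011,0.02],"rot": [-0.0034,-0.0015,0.0017],"gripper": 1},
    {"linear": [-0.006,0,0.03],"rot": [0,0,0],"gripper": 1},
    {"linear": [0,0,0.03],"rot": [0,0,0],"gripper": 1},
    {"linear": [0,0,0],"rot": [0,0,0],"gripper": 1}
  ]
}}

```text
time_s: 12.02
eef_pos: [0.562, -0.2988, 0.4019]
orientation: [0.648, 0.762, 0.0, -0.006]
force: [-1.3, 0.4, -0.8]
grip_width: 0.0004
```

Run:
```python
from h import *
st();move([.5624,-.3045,.385],9.07)
```

```text
{'time_s': 12.0167, 'eef_pos': [0.562, -0.2988, 0.4019], 'orientation': [0.6478, 0.7618, 0.0004, -0.0057], 'force': [-1.2619, 0.3983, -0.79], 'grip_width': 0.0004, 'joints': [0.2782, 0.4541, 0.2303, 1.603, -0.1158, 1.1087, 0.7003]}
tool delta m [-0.0059 -0.0004  0.0168] share [-0.0147 -0.0011  0.042 ] rows>= 0.42702086004288675
rotdeg [-0.39 -0.53  0.18] share [-0.0011 -0.0015  0.0005]
```

Now I'll feel for the sleeve in small steps.

Emit:
{"op": "servo_tool", "data": {
  "rows": [
    {"linear": [-0.016,0,0.01],"rot": [-0.0011,-0.0015,0],"gripper": 1},
    {"linear": [0,0,0.015],"rot": [0,0,0],"gripper": 1},
    {"linear": [0,0,0.015],"rot": [0,0,0],"gripper": 1}
  ]
}}

```text
time_s: 12.27
eef_pos: [0.5637, -0.3021, 0.3848]
orientation: [0.646, 0.763, 0.001, -0.0]
force: [0.2, 0.7, 1.2]
grip_width: 0.0006
```

Emit:
{"op": "servo_tool", "data": {
  "rows": [
    {"linear": [0,0,0.012],"rot": [0,0,0],"gripper": 1},
    {"linear": [0,0,0.012],"rot": [0,0,0],"gripper": 1}
  ]
}}

```text
time_s: 12.43
eef_pos: [0.564, -0.3015, 0.3747]
orientation: [0.646, 0.764, 0.001, -0.0]
force: [-0.1, -0.3, 1.6]
grip_width: 0.0005
```

Emit:
{"op": "servo_tool", "data": {
  "rows": [
    {"linear": [0,0,0.012],"rot": [0,0,0],"gripper": 1},
    {"linear": [0,0,0.012],"rot": [0,0,0],"gripper": 1}
  ]
}}

```text
time_s: 12.6
eef_pos: [0.5642, -0.3012, 0.3647]
orientation: [0.645, 0.764, 0.001, 0.0]
force: [0.2, 0.3, 0.7]
grip_width: 0.0003
```

Run:
```python
from h import *
st();move([.5634,-.31,.33],9.07)
c=snap('scene','s9');cv2.imwrite('pics/s9z.png',cv2.resize(c['frame'][90:215,70:230,::-1],None,fx=4.6,fy=4.6,interpolation=cv2.INTER_CUBIC))
```

```text
{'time_s': 12.6, 'eef_pos': [0.5642, -0.3012, 0.3647], 'orientation': [0.6454, 0.7639, 0.0009, 0.0002], 'force': [0.1961, 0.2562, 0.6511], 'grip_width': 0.0003, 'joints': [0.285, 0.492, 0.2236, 1.6352, -0.1247, 1.0275, 0.7153]}
tool delta m [-0.0085 -0.0023  0.0346] share [-0.0214 -0.0057  0.0866] rows>= 0.8573643753139555
rotdeg [ 0.1  -0.05  0.55] share [ 0.0003 -0.0001  0.0015]
```

View pics/s9z.png

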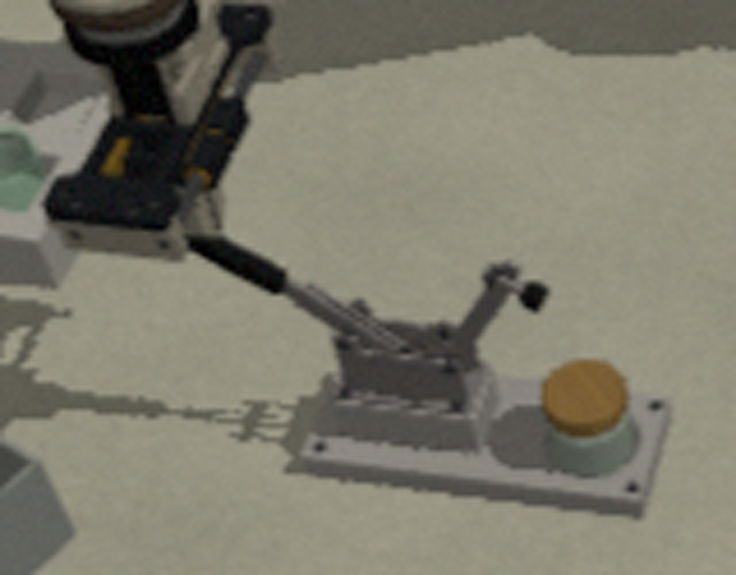

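The handle is sinking with about 1 N, and the clamp arm is leaning over (pad at (533,295)). Continue, drifting outward.

Emit:
{"op": "servo_tool", "data": {
  "rows": [
    {"linear": [-0.012,-0.004,0.012],"rot": [0,0,0.0015],"gripper": 1},
    {"linear": [-0.008,0,0.013],"rot": [0,0,0],"gripper": 1},
    {"linear": [-0.008,0,0.013],"rot": [0,0,0],"gripper": 1}
  ]
}}

```text
time_s: 12.9
eef_pos: [0.5646, -0.312, 0.3476]
orientation: [0.649, 0.761, 0.001, -0.0]
force: [-0.4, -0.1, 0.3]
grip_width: 0.0005
```

Emit:
{"op": "servo_tool", "data": {
  "rows": [
    {"linear": [-0.006,0,0.012],"rot": [0,0,0],"gripper": 1},
    {"linear": [0,0,0.012],"rot": [0,0,0],"gripper": 1}
  ]
}}

```text
time_s: 13.07
eef_pos: [0.5647, -0.3161, 0.3366]
orientation: [0.649, 0.761, 0.001, -0.0]
force: [-0.6, -0.4, 0.4]
grip_width: 0.0001
```

Run:
```python
from h import *
st();move([.5640,-.315,.30],9.07)
c=snap('scene','s10');cv2.imwrite('pics/s10z.png',cv2.resize(c['frame'][90:215,70:230,::-1],None,fx=4.6,fy=4.6,interpolation=cv2.INTER_CUBIC))
```

```text
{'time_s': 13.0667, 'eef_pos': [0.5647, -0.3161, 0.3366], 'orientation': [0.6493, 0.7605, 0.0009, -0.0003], 'force': [-0.5624, -0.3643, 0.4193], 'grip_width': 0.0001, 'joints': [0.3084, 0.5355, 0.2224, 1.6365, -0.1378, 0.9851, 0.7343]}
tool delta m [ 0.0011 -0.0006  0.0366] share [ 0.0027 -0.0014  0.0916] rows>= 0.8789109522806469
rotdeg [ 0.06 -0.1  -0.05] share [ 0.0002 -0.0003 -0.0001]
```

View pics/s10z.png

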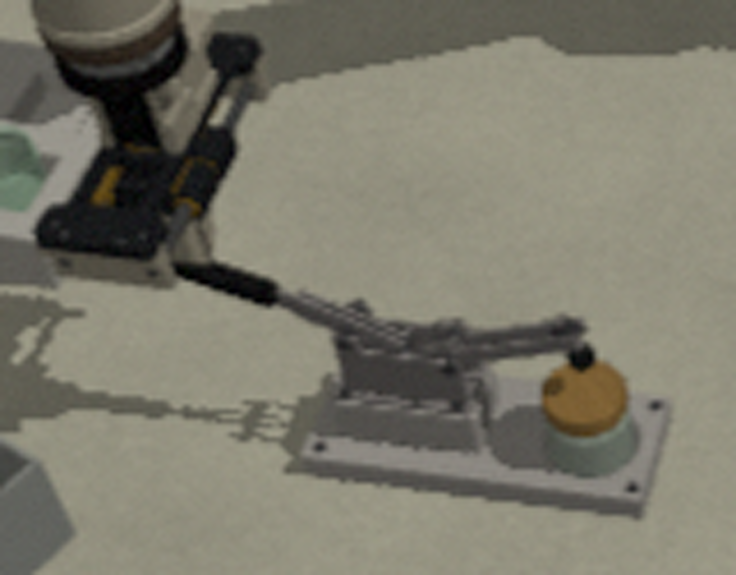

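The pad is just above the lid, so from here it's small steps with force checks.

Emit:
{"op": "servo_tool", "data": {
  "rows": [
    {"linear": [0,0,0.012],"rot": [0,0,0],"gripper": 1},
    {"linear": [0,0,0.012],"rot": [0,0,0],"gripper": 1}
  ]
}}

```text
time_s: 13.28
eef_pos: [0.5644, -0.3163, 0.3254]
orientation: [0.65, 0.76, 0.001, -0.001]
force: [-0.1, -0.0, -0.4]
grip_width: 0.0007
```

Emit:
{"op": "servo_tool", "data": {
  "rows": [
    {"linear": [0,0,0.012],"rot": [0,0,0],"gripper": 1}
  ]
}}

```text
time_s: 13.37
eef_pos: [0.5644, -0.3163, 0.3201]
orientation: [0.65, 0.76, 0.001, -0.001]
force: [0.5, -1.2, 1.3]
grip_width: 0.0004
```

Emit:
{"op": "servo_tool", "data": {
  "rows": [
    {"linear": [0,0,0.012],"rot": [0,0,0],"gripper": 1}
  ]
}}

```text
time_s: 13.45
eef_pos: [0.5644, -0.3165, 0.315]
orientation: [0.65, 0.76, 0.001, -0.0]
force: [0.4, -1.6, 2.7]
grip_width: 0.0003
```

Emit:
{"op": "servo_tool", "data": {
  "rows": [
    {"linear": [0,0,0.012],"rot": [0,0,0],"gripper": 1}
  ]
}}

```text
time_s: 13.53
eef_pos: [0.5646, -0.3172, 0.3106]
orientation: [0.65, 0.76, 0.0, 0.001]
force: [-1.1, -1.4, 7.1]
grip_width: 0.0001
```

Emit:
{"op": "servo_tool", "data": {
  "rows": [
    {"linear": [0,0,0.012],"rot": [0,0,0],"gripper": 1}
  ]
}}

```text
time_s: 13.62
eef_pos: [0.5648, -0.3179, 0.3064]
orientation: [0.65, 0.76, 0.0, 0.002]
force: [-2.4, -0.7, 8.7]
grip_width: 0.0006
```

Emit:
{"op": "servo_tool", "data": {
  "rows": [
    {"linear": [0,0,0.012],"rot": [0,0,0],"gripper": 1}
  ]
}}

```text
time_s: 13.7
eef_pos: [0.5648, -0.3185, 0.3024]
orientation: [0.65, 0.76, 0.0, 0.002]
force: [-2.7, 0.1, 7.7]
grip_width: 0.0006
```

Emit:
{"op": "servo_tool", "data": {
  "rows": [
    {"linear": [0,0,0.012],"rot": [0,0,0],"gripper": 1}
  ]
}}

```text
time_s: 13.78
eef_pos: [0.5647, -0.3189, 0.2983]
orientation: [0.65, 0.76, 0.0, 0.003]
force: [-3.3, -0.3, 7.0]
grip_width: 0.0003
```

Run:
```python
from h import *
st();move([.5647,-.318,.295],9.07)
c=snap('scene','s11');cv2.imwrite('pics/s11z.png',cv2.resize(c['frame'][90:215,70:230,::-1],None,fx=4.6,fy=4.6,interpolation=cv2.INTER_CUBIC))
```

```text
{'time_s': 13.7833, 'eef_pos': [0.5647, -0.3189, 0.2983], 'orientation': [0.65, 0.7599, 0.0001, 0.0027], 'force': [-3.253, -0.3269, 7.0301], 'grip_width': 0.0003, 'joints': [0.3166, 0.5809, 0.2157, 1.6605, -0.148, 0.911, 0.7439]}
tool delta m [0.001  0.0001 0.0033] share [0.0024 0.0002 0.0084] rows>= 0.08340788430104785
rotdeg [ 0.21  0.23 -0.15] share [ 0.0006  0.0006 -0.0004]
```

View pics/s11z.png

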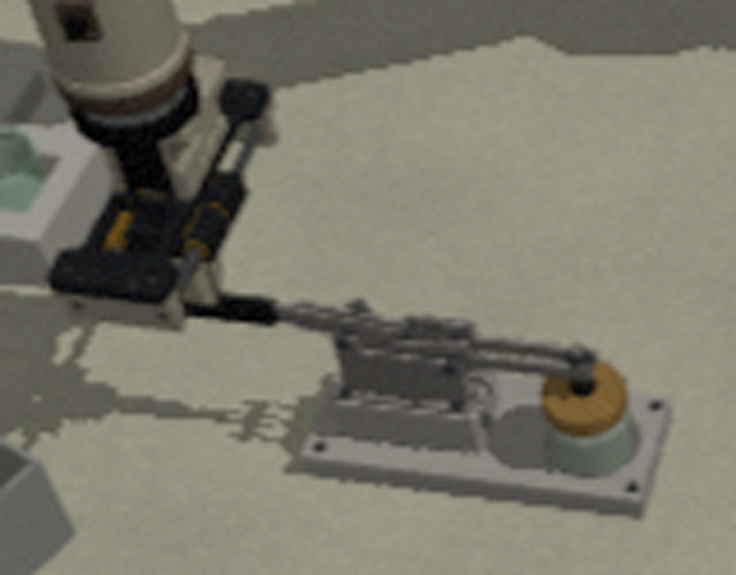

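The pad is on the lid and the handle is nearly level. The force is about 7 N, past its peak.

Emit:
{"op": "servo_tool", "data": {
  "rows": [
    {"linear": [0,0,0.01],"rot": [0,0,0],"gripper": 1}
  ]
}}

```text
time_s: 13.92
eef_pos: [0.5646, -0.3193, 0.2944]
orientation: [0.65, 0.76, -0.0, 0.003]
force: [-1.7, -0.7, 4.5]
grip_width: 0.0005
```

Emit:
{"op": "servo_tool", "data": {
  "rows": [
    {"linear": [0,0,0.009],"rot": [0,0,0],"gripper": 1}
  ]
}}

```text
time_s: 14.0
eef_pos: [0.5645, -0.3194, 0.2908]
orientation: [0.65, 0.76, -0.0, 0.003]
force: [0.3, 0.2, 1.1]
grip_width: 0.0003
```

Run:
```python
from h import *
st()
c=snap('scene','s12');cv2.imwrite('pics/s12z.png',cv2.resize(c['frame'][90:215,70:230,::-1],None,fx=4.6,fy=4.6,interpolation=cv2.INTER_CUBIC))
```

```text
{'time_s': 14.0, 'eef_pos': [0.5645, -0.3194, 0.2908], 'orientation': [0.6502, 0.7598, -0.0, 0.003], 'force': [0.2998, 0.2399, 1.0726], 'grip_width': 0.0003, 'joints': [0.3186, 0.5901, 0.214, 1.6649, -0.1501, 0.8969, 0.7458]}
```

Emit:
{"op": "servo_tool", "data": {
  "rows": [
    {"linear": [0,0,0.006],"rot": [0,0,0],"gripper": 1}
  ]
}}

```text
time_s: 14.13
eef_pos: [0.5646, -0.319, 0.2877]
orientation: [0.65, 0.76, 0.0, 0.003]
force: [-2.2, 1.7, 21.1]
grip_width: 0.0001
```

View pics/s12z.png

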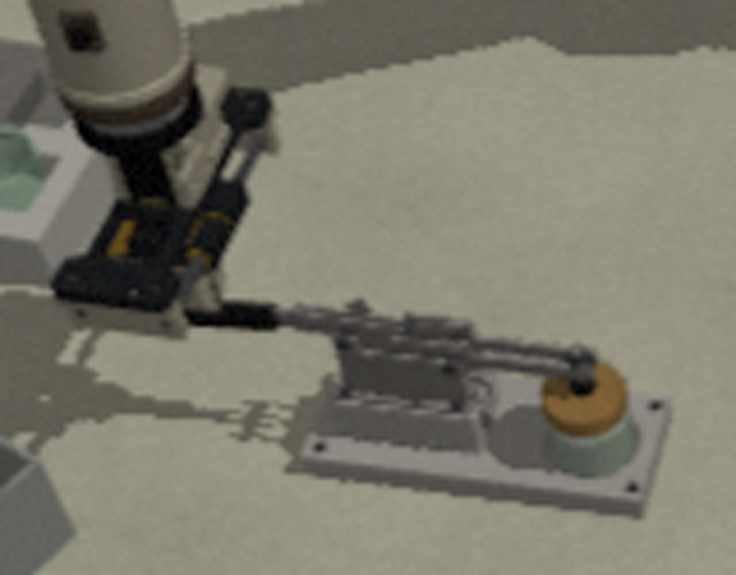

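A sharp 21 N at the stop means the handle is home. Back off straight up.

Emit:
{"op": "servo_tool", "data": {
  "rows": [
    {"linear": [0,0,-0.02],"rot": [0,0,0],"gripper": 1},
    {"linear": [0,0,-0.05],"rot": [0,0,0],"gripper": 1},
    {"linear": [0,0,-0.08],"rot": [0,0,0],"gripper": 1},
    {"linear": [0,0,-0.08],"rot": [0,0,0],"gripper": 1},
    {"linear": [0,0,-0.08],"rot": [0,0,0],"gripper": 1},
    {"linear": [0,0,-0.05],"rot": [0,0,0],"gripper": 1},
    {"linear": [0,0,0],"rot": [0,0,0],"gripper": 1}
  ]
}}

```text
time_s: 14.72
eef_pos: [0.5639, -0.3162, 0.4338]
orientation: [0.649, 0.76, -0.0, -0.002]
force: [0.9, -0.9, 0.4]
grip_width: 0.0002
```

Run:
```python
from h import *
from fit import unp
st()
c=snap('scene','s13');cv2.imwrite('pics/s13z.png',cv2.resize(c['frame'][90:215,70:230,::-1],None,fx=4.6,fy=4.6,interpolation=cv2.INTER_CUBIC))
c=snap('top','t13')
```

```text
{'time_s': 14.7167, 'eef_pos': [0.5639, -0.3162, 0.4338], 'orientation': [0.6494, 0.7604, -0.0003, -0.0022], 'force': [0.928, -0.9444, 0.351], 'grip_width': 0.0002, 'joints': [0.2949, 0.4432, 0.2412, 1.5451, -0.1117, 1.1713, 0.7148]}
```

View pics/s13z.png

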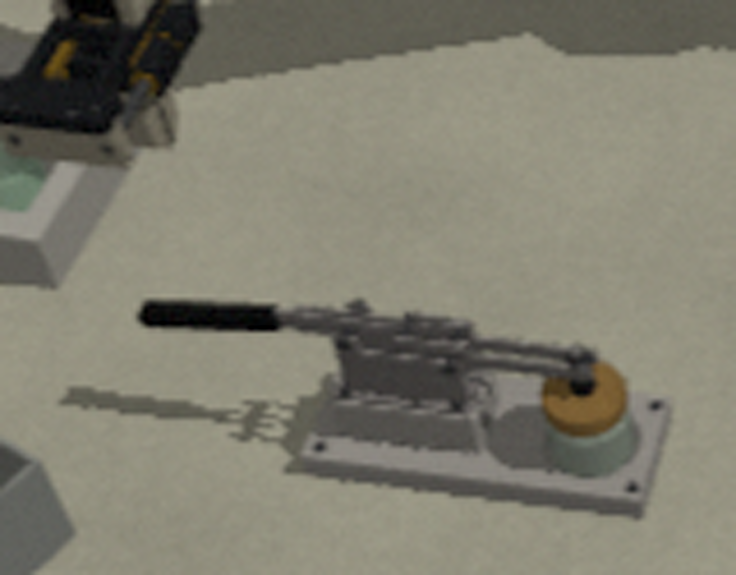

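View pics/t13.png

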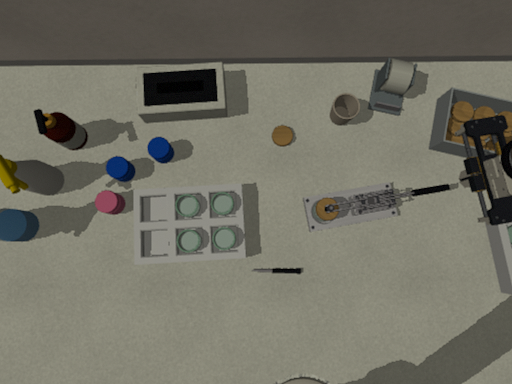

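View pics/s13.png

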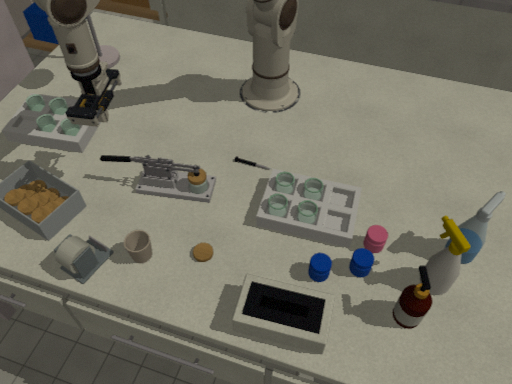

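Run:
```python
from h import *
from fit import unp,d
yaw=1.729;O=np.array([.540,-.1643,0]);ex=np.array([np.cos(yaw),np.sin(yaw),0]);ey=np.array([-ex[1],ex[0],0])
def pl(c,px):
    v=np.array([(px[0]-c['cx'])/c['fx'],(px[1]-c['cy'])/c['fy'],1]);R=np.asarray(c['R']);C=camC(c);v=R.T@v
    X=C+v*((O-C)@ey)/(v@ey); return np.array([(X-O)@ex,X[2]])
a=[pl(d['scene'],unp(p,4.6,(70,90))) for p in [(147,313),(275,318)]]
b=[pl(d['scene'],unp(p,4.6,(70,90))) for p in [(165,196),(285,272)]]
f=lambda a:np.degrees(np.arctan2(a[0][1]-a[1][1],a[1][0]-a[0][0]))
print(np.round(a,4),f(a),f(b),f(b)-f(a))
```

```text
[[-0.2018  0.095 ]
 [-0.1098  0.1063]] -7.051035463112042 41.30974301975424 48.36077848286628
```

Run:
```python
from h import *
print(job_done())
```

```text
the job is handed in; nothing more can be done
None
```

The lidded jar is clamped in the fixture's nest, and I handed the job in at about 15 s of the 61 s allowed.

- **Jar:** I gripped it by the lid in the tray's corner pocket and lowered it into the nest. It met the floor with about 11 N at the expected height. After release, the picture shows it upright in the bore.
- **Clamp:** I pushed the bent handle down with closed fingers. The force readings peaked at about 9 N and dropped to about 1 N past the centre. They then rose to 21 N at the stop, under the 28 N limit, and I backed off straight away.
- **Last pictures:** With the arm clear, the handle stays down, the pad is on the lid, and the open jars, look-alikes and other things look to be where they were.

**Check that did not decide it:** the handle's swing measured from the pictures is about 48°. The full swing is 50.7° and dead centre is 47.8°, so that measurement is too coarse to prove the handle is past centre. I rely instead on the drop in force, the hard stop and the handle staying down.

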